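# Close the snap-lock storage box and clip its lid down on all four sides

## Robot

A 7-joint arm with a two-finger parallel gripper is mounted at the origin on a cart in front of the work surface, level with it; the furniture and walls round the work are solid. World frame = base frame: x ahead of the robot, y to its left, z up, the work surface at z = 0. Lengths are in mm, angles in rad, forces in N, time in s.
With the tool pointing down it reaches from about 400 to 900 mm from the base axis. Payload 5.5 kg.
Tool frame: the origin (TCP) lies on the mounting face of the last link; the fingertips stand 173 mm ahead of it and the grasp point (between the pads) lies 155 mm ahead of it; y points along the fingers, x is the direction in which the jaws open and shut, and the axes are right-handed (so a half turn about y gives the same grasp; the last joint's range is limited). The gripper opens to 85 mm and grips with 20 to 120 N. Pads are 22 mm wide; open, the fingers measure 114 mm over their backs; the gripper's body (76 mm by 85 mm) begins 54 mm behind the grasp point. The pads swing forward as they close: fully open they stand 13 mm farther back than shut.
Start: joints at [-0.997, 0.501, -0.427, 1.55, 0.221, 1.138, -0.21], TCP at [198.75, 618.865, 404.71] pointing down, gripper open.
Joint ranges: [-2.88, 2.88], [-0.31, 2.03], [-1.54, 1.56], [0.2, 2.42], [-1.41, 4.55], [0.19, 2.02], [-2.57, 2.57]. Speed limits (rad/s): [2.57, 2.57, 3.14, 3.14, 3.14, 3.14, 3.14].

## Interface

Orientations are given as [roll, pitch, yaw] about the fixed x, y, z axes, in that order (R = Rz(yaw) Ry(pitch) Rx(roll)).
In Python, from cell import bot gives the robot as it stands.
- The arm moves only by the tool jog_arm, never from a script. Its argument "deltas" is a list of rows, each an object with "travel": the shift along the world's x, y, z as a fraction of full scale, a list of three; "twist": the turn, a rotation vector about the world's x, y, z as a fraction of full scale, a list of three; "fingers": the closure in counts, from 0 (fully open) to 255 (shut). In form: [{"travel": [dx, dy, dz], "twist": [rx, ry, rz], "fingers": fingers}, ...]. A call has 1 to 20 rows; each row shifts and turns the commanded pose from where the row before left it; what a row does not reach is not made up. Full scale, the value 1, is 25 mm for a shift and pi rad for a turn. A row lasts 1/12 s, in which the tool goes at most 41.7 mm and 7.16 degrees, less where a joint would pass 70% of its speed; a pose out of reach is approached as far as the arm can. A call with a number of a shift or a turn outside -1 to 1 is refused whole. A call with a gripper value outside its range is refused whole. The fingers move at their own pace and stop on an object; the grip force is fixed at half the most. Time passes only in rows, so rows that do not move let the fingers close. It gives the time, the measured TCP pose, the force and the opening at its end, in the units of the state.
- bot.sense(): the state, without advancing time (a new reading comes with each control period).
- bot.capture(name): name is "scene" or "top"; returns the picture (480x640x3 uint8, blue, green, red); there is no depth.
- bot.camera_info(name): a dict with "camera_matrix" (3x3 intrinsics, pixels), "k1" (the pictures are not rectified: a ray, as slopes to the right and down, at radius r is drawn at 1 + k1 r^2 times it, then the intrinsics apply), "pose" (4x4, takes a point from camera to world coordinates). Camera axes: x right, y down, z forward; pixel columns grow to the right and rows downward; lengths in mm; the calibration is good to about 2 mm. A picture is of the moment at which its call begins. camera_info takes no time and is no camera call.
- bot.job_done(): hands the job in, once; it reports no verdict.
The state is a dict: "clock": time; "joint_positions": joint angles; "joint_vel": joint speeds; "joint_efforts": joint torques, N m; "ee_pos": TCP position; "tool_rot": TCP orientation; "contact_force": force on the tool from outside, world axes, zero at the start; "torque": the same for the moment, N m; "gripper_width": finger opening in mm.
Only numpy, scipy, OpenCV 4.12 (cv2) and the standard library are available. Lean on these libraries where they do the work, as an engineer would, in place of code of your own. Each camera call takes 0.05 s, during which the arm holds its last target. There are 200 camera calls.

## Task

Close up the white storage box of wooden pieces: lift the grey lid by its handle and set it fully down on the box with all its clips still raised, then flip the four side clips down one after another until each is snapped home flat against the box. Leave the brush and the upright wooden block where they are.

Things in the scene. Friction and masses are not known exactly. Their poses are not given: they have to be found in the camera images.
- storage_box: White open plastic box, 120 (x) x 170 (y) x 70 (z) mm outside, 4 mm walls, fixed on the worktop, wooden pieces inside below the rim. Origin: centre of its underside; z up, y along its long side. With the lid fully on (plate resting on the rim) the lid's origin is 60 mm above this origin. A catch bar (46 mm long, 4.5 mm out, 47 to 53 mm up) is at the middle of each side.
- lid: Loose grey lid, 0.3 to 0.45 kg, right way up on the worktop at first. Origin: centre of its underside; z up, y along its long side. Black seal lip 108 x 158 mm, rounded, from z 0 to 10 mm (enters the box's 112 x 162 mm mouth); plate 120 x 170 mm from 10 to 16 mm. Fits either way round. Four clips hinged on its sides, a bar handle on top.
- lid_handle (a point): Centre of the lid's bar handle, 38 mm above the lid's origin. The bar runs along the lid's y: 18 mm wide (x), 80 mm long, 12 mm high (top 44 mm above the lid's origin), open below between two posts (16 x 12 mm) at y = -34 and +34 mm.
- brush: Flat paint brush with a wooden handle, 198 mm long, 12 mm thick, lying loose on the worktop; a bystander. Origin: centre of its underside.
- wood_block: Taped wooden block, 28 x 26 x 81 mm, standing loose on the worktop; a bystander. Origin: centre of its underside.
- clip_far (a joint): Clip at the middle of the lid's +x long side: leaf 36 mm wide, 4 mm thick, 34 mm long, hooked at its free edge, with a 6 mm outward finger lip. Hinge line 68 mm from the lid's origin along its +x, 13 mm above it. 0 = hanging straight down, hooked under the catch bar (stop); 1.57 = level, pointing outwards; 2.3 = most raised. Stays where left (0.05 N m friction, 1.5 N at the edge).
- clip_far_edge (a point): Middle of the free edge of the clip at the middle of the lid's +x long side, 34 mm from its hinge line.
- clip_left (a joint): Clip at the middle of the lid's +y short side: leaf 36 mm wide, 4 mm thick, 34 mm long, hooked at its free edge, with a 6 mm outward finger lip. Hinge line 93 mm from the lid's origin along its +y, 13 mm above it. 0 = hanging straight down, hooked under the catch bar (stop); 1.57 = level, pointing outwards; 2.3 = most raised. Stays where left (0.05 N m friction, 1.5 N at the edge).
- clip_left_edge (a point): Middle of the free edge of the clip at the middle of the lid's +y short side, 34 mm from its hinge line.
- clip_near (a joint): Clip at the middle of the lid's -x long side: leaf 36 mm wide, 4 mm thick, 34 mm long, hooked at its free edge, with a 6 mm outward finger lip. Hinge line 68 mm from the lid's origin along its -x, 13 mm above it. 0 = hanging straight down, hooked under the catch bar (stop); 1.57 = level, pointing outwards; 2.3 = most raised. Stays where left (0.05 N m friction, 1.5 N at the edge).
- clip_near_edge (a point): Middle of the free edge of the clip at the middle of the lid's -x long side, 34 mm from its hinge line.
- clip_right (a joint): Clip at the middle of the lid's -y short side: leaf 36 mm wide, 4 mm thick, 34 mm long, hooked at its free edge, with a 6 mm outward finger lip. Hinge line 93 mm from the lid's origin along its -y, 13 mm above it. 0 = hanging straight down, hooked under the catch bar (stop); 1.57 = level, pointing outwards; 2.3 = most raised. Stays where left (0.05 N m friction, 1.5 N at the edge).
- clip_right_edge (a point): Middle of the free edge of the clip at the middle of the lid's -y short side, 34 mm from its hinge line.

How it is judged:
By the outcome, as a careful person would: the job done as asked, in the order asked, and still so for the second after the job is handed in, with the robot touching nothing.
It also fails if it takes over 64 s, if anything falls off the work surface, if the arm or the gripper's body presses on something with over 40 N, if the wrist force passes 120 N, or if a joint passes its speed limit or range.

## Working session

There is one attempt and no reset: what is moved stays moved. The work goes in short steps, Python scripts to look and compute and a tool call to move; the robot and the scene stay as the last step left them, time stands still between calls to the robot, and variables do not carry over. Pictures are saved under pics/ and viewed, about 8 in all and at most 12, crops included, and the job is handed in when it is done.

Besides the shell and the picture viewer there is one more tool, called as name([rows], argument=value, ...), one row to a line, values as JSON. jog_arm: Moves the arm, as the interface text tells. Its arguments: {"type":"object","properties":{"deltas":{"type":"array","items":{"type":"object","properties":{"travel":{"type":"array","items":{"type":"number","minimum":-1,"maximum":1}},"twist":{"type":"array","items":{"type":"number","minimum":-1,"maximum":1}},"fingers":{"type":"number"}}}}},"required":["deltas"]}

```bash
ls; mkdir -p pics; python3 - <<'E'
from cell import bot
import cv2
for n in("scene","top"):
    cv2.imwrite(f"pics/{n}0.png",bot.capture(n)); i=bot.camera_info(n); print(n,i)
print(bot.sense())
E
```

```text
pics
scene {'camera_matrix': array([[496.55973481,   0.        , 317.61450405],
       [  0.        , 496.55973481, 239.5057602 ],
       [  0.        ,   0.        ,   1.        ]]), 'k1': 0.039190814262292685, 'pose': array([[ 6.76497765e-01, -5.41194660e-01,  4.99458821e-01,
         1.59417358e+02],
       [-7.36436185e-01, -4.93877031e-01,  4.62328047e-01,
        -3.71455850e+02],
       [-3.53823018e-03, -6.80583439e-01, -7.32662039e-01,
         6.71775631e+02],
       [ 0.00000000e+00,  0.00000000e+00,  0.00000000e+00,
         1.00000000e+00]])}
top {'camera_matrix': array([[623.23122592,   0.        , 317.04121203],
       [  0.        , 623.23122592, 229.65633871],
       [  0.        ,   0.        ,   1.        ]]), 'k1': -0.18447596199034758, 'pose': array([[ 2.19593269e-02, -9.92356778e-01,  1.21432340e-01,
         3.79921428e+02],
       [-9.99755609e-01, -2.21066590e-02,  1.33962318e-04,
         2.45724464e+01],
       [ 2.55152490e-03, -1.21405604e-01, -9.92599702e-01,
         1.36076905e+03],
       [ 0.00000000e+00,  0.00000000e+00,  0.00000000e+00,
         1.00000000e+00]])}
{'clock': 0.1, 'joint_positions': array([-0.99679904,  0.50179209, -0.426811  ,  1.55135012,  0.22080837,
        1.13832265, -0.21028703]), 'joint_vel': array([-0.00062815, -0.00427049, -0.00028378,  0.00038591, -0.00014249,
        0.00035076, -0.00114827]), 'joint_efforts': array([-1.10660234e-02, -5.70806229e+01, -5.83837599e+00, -2.81745726e+01,
        1.05478699e-02,  5.61423760e-03, -3.01038153e-05]), 'ee_pos': array([198.73020947, 618.53406183, 403.73733599]), 'tool_rot': array([-1.57073632,  0.00181418,  1.26006793]), 'contact_force': array([-0.58389191,  0.20022919,  0.11458993]), 'torque': array([-0.0065208 , -0.00225142, -0.02719945]), 'gripper_width': 85.53702388051305}
```

View pics/scene0.png

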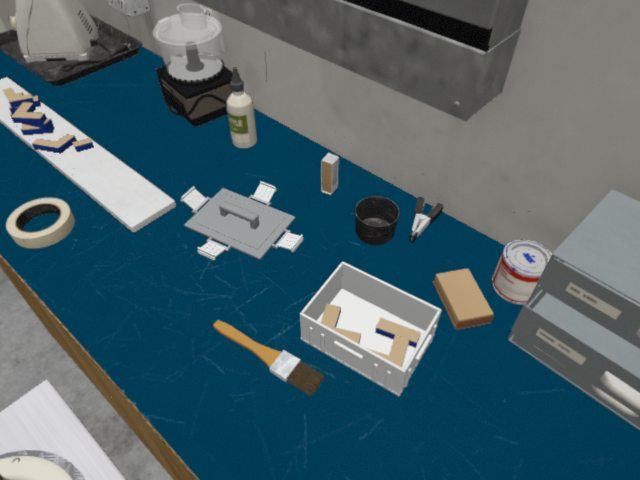

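View pics/top0.png

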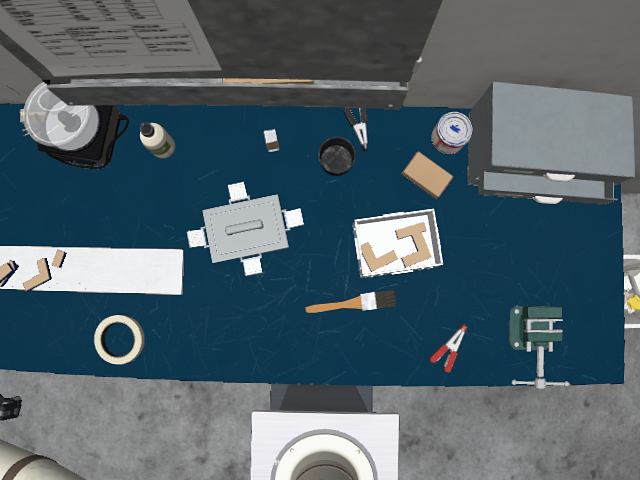

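The scene picture shows the lid (about 240,222) on the worktop with its clips raised, the box at (370,325), the brush at (268,357) and the block at (330,173). In the top picture they sit at (245,228), (398,243), (350,302) and (271,140). Next I'll enlarge the lid and box.

```bash
python3 - <<'E'
import cv2,numpy as np
t=cv2.imread("pics/top0.png")
a=cv2.resize(t[175:285,180:310],None,fx=5,fy=5,interpolation=cv2.INTER_CUBIC)
b=cv2.resize(t[195:285,340:450],None,fx=5,fy=5,interpolation=cv2.INTER_CUBIC)
cv2.imwrite("pics/lid.png",a);cv2.imwrite("pics/box.png",b)
E
```

```text
(no output)
```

View pics/lid.png

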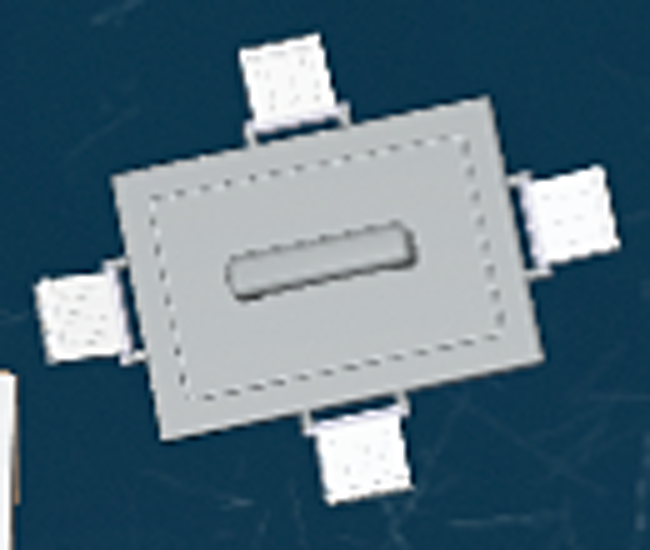

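View pics/box.png

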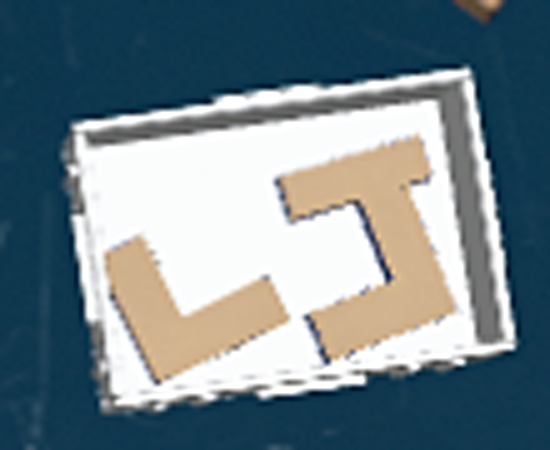

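The lid crop shows the plate corners at (113,177), (490,97), (543,359) and (163,440). The handle is centred at about (321,260). The box crop shows the outer rim corners at (72,125), (470,68), (517,347) and (106,410).

```bash
cat > h.py <<'E'
import numpy as np, cv2
from cell import bot
def cam(n):
    i=bot.camera_info(n); return i["camera_matrix"],np.array([i["k1"],0,0,0,0]),i["pose"]
def unproj(n,px,z):
    K,d,P=cam(n)
    u=cv2.undistortPoints(np.array(px,float).reshape(-1,1,2),K,d,None,None).reshape(-1,2)
    r=np.c_[u,np.ones(len(u))]@P[:3,:3].T; o=P[:3,3]
    return o+r*((z-o[2])/r[:,2])[:,None]
def proj(n,X):
    K,d,P=cam(n); R=P[:3,:3].T
    return cv2.projectPoints(np.array(X,float).reshape(-1,1,3),cv2.Rodrigues(R)[0],-R@P[:3,3],K,d)[0].reshape(-1,2)
def fit2(model,pts):
    m=np.array(model,float);p=np.array(pts)[:,:2];a=m-m.mean(0);b=p-p.mean(0)
    th=np.arctan2((a[:,0]*b[:,1]-a[:,1]*b[:,0]).sum(),(a*b).sum())
    R=np.array([[np.cos(th),-np.sin(th)],[np.sin(th),np.cos(th)]]);t=p.mean(0)-R@m.mean(0)
    return t,th,p-(m@R.T+t)
def place(t,th,X):
    X=np.atleast_2d(np.array(X,float));c,s=np.cos(th),np.sin(th)
    return np.c_[X[:,0]*c-X[:,1]*s+t[0],X[:,0]*s+X[:,1]*c+t[1],X[:,2]]
E
python3 - <<'E'
from h import *
np.set_printoptions(precision=1,suppress=True)
M=[[60,85],[60,-85],[-60,-85],[-60,85]]
L=np.array([[113,177],[490,97],[543,359],[163,440]])/5+[180,175]-.4
B=np.array([[72,125],[470,68],[517,347],[106,410]])/5+[340,195]-.4
for nm,q,z in(("lid",L,16),("box",B,70)):
    t,th,r=fit2(M,unproj("top",q,z)); print(nm,t,round(th,4),r.tolist())
    print(proj("scene",place(t,th,[m+[z] for m in M])).tolist())
    if nm=="lid":
        print("handle meas",unproj("top",np.array([[321,260]])/5+[180,175]-.4,44))
        for nm2,f in(("far",lambda a:[68+34*np.sin(a),0,13-34*np.cos(a)]),("left",lambda a:[0,93+34*np.sin(a),13-34*np.cos(a)]),("near",lambda a:[-68-34*np.sin(a),0,13-34*np.cos(a)]),("right",lambda a:[0,-93-34*np.sin(a),13-34*np.cos(a)])):
            for a in(1.57,1.9,2.3):
                X=place(t,th,f(a)); print(nm2,a,(proj("top",X)[0]-[180,175])*5+2,proj("scene",X)[0])
print("brush/block",unproj("top",[[307,309],[395,297],[365,302]],6),unproj("top",[[271,133]],81))
s=cv2.imread("pics/scene0.png"); c=cv2.resize(s[170:400,170:450],None,fx=2.8,fy=2.6,interpolation=cv2.INTER_CUBIC); cv2.imwrite("pics/sc.png",c[:598])
E
```

```text
lid [544.3 182. ] 0.2316 [[-0.9315798887762412, -0.6900389500478354], [-1.0107081109566707, -0.1121533811184463], [1.0509824774339904, 0.9718406782344005], [0.8913055222986941, -0.1696483470681187]]
[[222.582899059594, 187.36269603853955], [295.65504234873765, 216.4489304053901], [260.0867371849004, 258.6862930788158], [183.4124545859496, 224.79175956617416]]
handle meas [[544.1 181.2  44. ]]
far 1.57 [283.   44.1] [270.  190.1]
far 1.9 [280.7  43.2] [269.1 186.4]
far 2.3 [280.2  53.1] [266.7 183.9]
left 1.57 [ 44.9 328.2] [186.8 199.3]
left 1.9 [ 43.8 324.7] [186.5 195.4]
left 2.3 [ 53.7 318.6] [188.1 192. ]
near 1.57 [373.2 497. ] [206.3 257.8]
near 1.9 [369.9 491.6] [205.9 253. ]
near 2.3 [364.  474.5] [207.2 245.9]
right 1.57 [611.7 208.5] [298.6 246.2]
right 1.9 [607.1 205.7] [297.5 241.7]
right 2.3 [590.9 205.1] [293.9 235.8]
box [ 515.7 -145.1] 0.1622 [[-0.47216744998092963, -0.5551727290489552], [0.252300130346498, -0.8963690262516764], [1.1273891918606296, -1.4287157074326444], [-0.9075218722260843, 2.8802574627332262]]
[[341.74298392806884, 260.96342603233256], [441.5137062790398, 309.60447286889223], [404.53234427120026, 372.7774953107537], [298.67592166284413, 313.75951770078836]]
brush/block [[ 372.3   42.7    6. ]
 [ 402.  -147.8    6. ]
 [ 390.   -82.6    6. ]] [[740.7 126.9  81. ]]
```

View pics/sc.png

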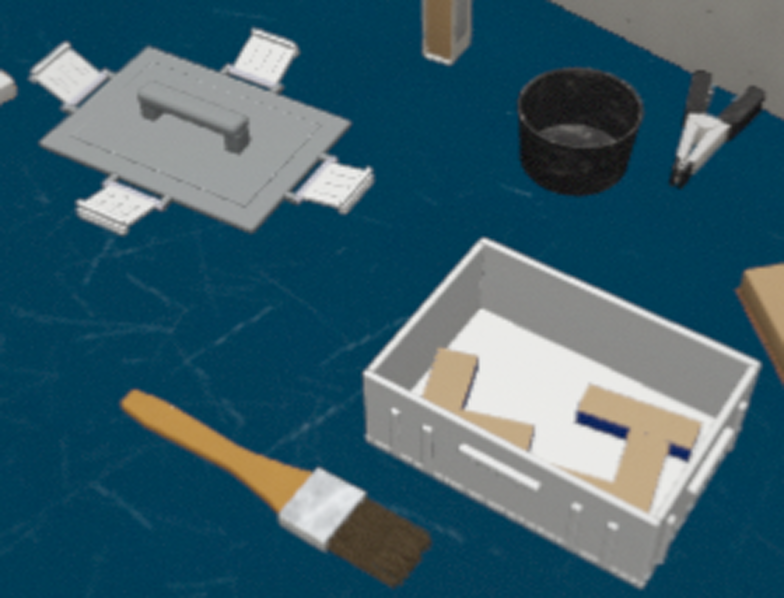

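The scene crop shows the clips pointing outwards, roughly level to slightly raised. The box rim corners are at (485,240), (760,367), (656,518) and (367,372), and the lid corners at (150,47), (350,123), (250,230) and (41,144). I'll combine both cameras to refine the two poses.

```bash
cat >> h.py <<'E'
from scipy.optimize import least_squares
M4=[[60,85],[60,-85],[-60,-85],[-60,85]]
def fitboth(obs,z,x0):
    f=lambda p:np.concatenate([(proj(n,place(p[:2],p[2],[m+[z] for m in M4]))-np.array(q)).ravel() for n,q in obs.items()])
    r=least_squares(f,x0,loss="soft_l1"); return r.x,r.fun
E
python3 - <<'E'
from h import *
np.set_printoptions(precision=3,suppress=True)
sc=lambda q:np.array(q)/[2.8,2.6]+170-.3
L=dict(top=np.array([[113,177],[490,97],[543,359],[163,440]])/5+[180,175]-.4,scene=sc([[150,47],[350,123],[250,230],[41,144]]))
B=dict(top=np.array([[72,125],[470,68],[517,347],[106,410]])/5+[340,195]-.4,scene=sc([[485,240],[760,367],[656,518],[367,372]]))
for q,z,x in((L,16,[544,182,.23]),(B,70,[515,-145,.16])):
    for o in(q,{"top":q["top"]},{"scene":q["scene"]}): print(*fitboth(o,z,x))
E
```

```text
[544.137 181.988   0.226] [-0.198 -0.557  0.132 -0.207  0.331  0.804 -0.274  0.33  -0.511 -0.444
  0.901 -0.312  0.731  0.684 -0.994 -0.442]
[544.358 181.983   0.232] [-0.29  -0.439 -0.036 -0.466  0.434  0.482 -0.095  0.394]
[543.934 181.952   0.221] [-0.324 -0.46   0.857 -0.051  0.374  0.859 -1.047 -0.577]
[ 516.218 -145.254    0.155] [-0.03  -0.778 -0.108  0.144 -0.77   0.62   1.208 -0.911 -0.468 -1.307
  0.753 -0.967  0.33   3.853 -1.8    0.389]
[ 515.721 -145.477    0.165] [-0.144 -0.117 -0.333  0.034 -0.456  0.431  1.646 -0.315]
[ 516.575 -145.266    0.15 ] [-0.032 -1.513  0.963 -0.832  0.166  3.798 -1.622 -0.038]
```

jog_arm([
  {"travel": [0.69,-0.874,-0.28],"twist": [0,0,-0.0164],"fingers": 120},
  {"travel": [0.69,-0.874,-0.28],"twist": [0,0,-0.0164],"fingers": 120},
  {"travel": [0.69,-0.874,-0.28],"twist": [0,0,-0.0164],"fingers": 120},
  {"travel": [0.69,-0.874,-0.28],"twist": [0,0,-0.0164],"fingers": 120},
  {"travel": [0.69,-0.874,-0.28],"twist": [0,0,-0.0164],"fingers": 120},
  {"travel": [0.69,-0.874,-0.28],"twist": [0,0,-0.0164],"fingers": 120},
  {"travel": [0.69,-0.874,-0.28],"twist": [0,0,-0.0164],"fingers": 120},
  {"travel": [0.69,-0.874,-0.28],"twist": [0,0,-0.0164],"fingers": 120},
  {"travel": [0.69,-0.874,-0.28],"twist": [0,0,-0.0164],"fingers": 120},
  {"travel": [0.69,-0.874,-0.28],"twist": [0,0,-0.0164],"fingers": 120},
  {"travel": [0.69,-0.874,-0.28],"twist": [0,0,-0.0164],"fingers": 120},
  {"travel": [0.69,-0.874,-0.28],"twist": [0,0,-0.0164],"fingers": 120},
  {"travel": [0.69,-0.874,-0.28],"twist": [0,0,-0.0164],"fingers": 120},
  {"travel": [0.69,-0.874,-0.28],"twist": [0,0,-0.0164],"fingers": 120},
  {"travel": [0.69,-0.874,-0.28],"twist": [0,0,-0.0164],"fingers": 120},
  {"travel": [0.69,-0.874,-0.28],"twist": [0,0,-0.0164],"fingers": 120},
  {"travel": [0.69,-0.874,-0.28],"twist": [0,0,-0.0164],"fingers": 120},
  {"travel": [0.69,-0.874,-0.28],"twist": [0,0,-0.0164],"fingers": 120},
  {"travel": [0.69,-0.874,-0.28],"twist": [0,0,-0.0164],"fingers": 120},
  {"travel": [0.69,-0.874,-0.28],"twist": [0,0,-0.0164],"fingers": 120},
])

```text
clock: 1.77
ee_pos: [544.2, 180.6, 264.0]
tool_rot: [-1.571, 0.001, 0.227]
contact_force: [0.7, 0.3, 0.3]
gripper_width: 45.5
```

jog_arm([
  {"travel": [0,0.05,-0.68],"twist": [0,0,0],"fingers": 120},
  {"travel": [0,0,-0.68],"twist": [0,0,0],"fingers": 120},
  {"travel": [0,0,-0.68],"twist": [0,0,0],"fingers": 120},
  {"travel": [0,0,-0.4],"twist": [0,0,0],"fingers": 120},
  {"travel": [0,0,-0.3],"twist": [0,0,0],"fingers": 120},
  {"travel": [0,0,0],"twist": [0,0,0],"fingers": 255},
  {"travel": [0,0,0],"twist": [0,0,0],"fingers": 255},
  {"travel": [0,0,0],"twist": [0,0,0],"fingers": 255},
  {"travel": [0,0,0],"twist": [0,0,0],"fingers": 255},
  {"travel": [0,0,0],"twist": [0,0,0],"fingers": 255},
  {"travel": [0,0,0],"twist": [0,0,0],"fingers": 255},
])

```text
clock: 2.68
ee_pos: [543.9, 183.3, 196.8]
tool_rot: [-1.571, -0.001, 0.23]
contact_force: [-1.0, -0.1, 0.1]
gripper_width: 16.6
```

jog_arm([
  {"travel": [0,0,0.2],"twist": [0,0,0],"fingers": 255},
  {"travel": [0,0,0.4],"twist": [0,0,0],"fingers": 255},
  {"travel": [0,0,0.6],"twist": [0,0,0],"fingers": 255},
  {"travel": [0,0,0.7],"twist": [0,0,0],"fingers": 255},
  {"travel": [0,0,0.7],"twist": [0,0,0],"fingers": 255},
  {"travel": [0,0,0.6],"twist": [0,0,0],"fingers": 255},
  {"travel": [0,0,0.4],"twist": [0,0,0],"fingers": 255},
  {"travel": [0,0,0.2],"twist": [0,0,0],"fingers": 255},
])

```text
clock: 3.35
ee_pos: [544.1, 183.2, 293.3]
tool_rot: [-1.571, -0.003, 0.23]
contact_force: [0.7, -0.1, -4.7]
gripper_width: 16.8
```

jog_arm([
  {"travel": [0,-0.2,0],"twist": [0,0,-0.0015],"fingers": 255},
  {"travel": [-0.07,-0.4,0],"twist": [0,0,-0.0015],"fingers": 255},
  {"travel": [-0.07,-0.7,0],"twist": [0,0,-0.0015],"fingers": 255},
  {"travel": [-0.07,-0.8,0],"twist": [0,0,-0.0015],"fingers": 255},
  {"travel": [-0.07,-0.9,0],"twist": [0,0,-0.0015],"fingers": 255},
  {"travel": [-0.07,-0.9,0],"twist": [0,0,-0.0015],"fingers": 255},
  {"travel": [-0.07,-0.9,0],"twist": [0,0,-0.0015],"fingers": 255},
  {"travel": [-0.07,-0.9,0],"twist": [0,0,-0.0015],"fingers": 255},
  {"travel": [-0.07,-0.9,0],"twist": [0,0,-0.0015],"fingers": 255},
  {"travel": [-0.07,-0.9,0],"twist": [0,0,-0.0015],"fingers": 255},
  {"travel": [-0.07,-0.9,0],"twist": [0,0,-0.0015],"fingers": 255},
  {"travel": [-0.07,-0.9,0],"twist": [0,0,-0.0015],"fingers": 255},
  {"travel": [-0.07,-0.9,0],"twist": [0,0,-0.0015],"fingers": 255},
  {"travel": [-0.07,-0.9,0],"twist": [0,0,-0.0015],"fingers": 255},
  {"travel": [-0.07,-0.8,0],"twist": [0,0,-0.0015],"fingers": 255},
  {"travel": [-0.07,-0.6,0],"twist": [0,0,0],"fingers": 255},
  {"travel": [-0.07,-0.3,0],"twist": [0,0,0],"fingers": 255},
  {"travel": [0,-0.1,0],"twist": [0,0,0],"fingers": 255},
  {"travel": [0,0,0],"twist": [0,0,0],"fingers": 255},
])

```text
clock: 4.93
ee_pos: [515.0, -139.9, 290.5]
tool_rot: [-1.57, 0.002, 0.157]
contact_force: [0.3, 0.9, -5.1]
gripper_width: 17.0
```

```bash
python3 - <<'E'
from h import *
s=bot.capture("scene");t=bot.capture("top");cv2.imwrite("pics/s1.png",s);cv2.imwrite("pics/t1.png",t)
a=cv2.resize(s[210:410,270:470],(800,600)[::-1] and (600,600),interpolation=cv2.INTER_CUBIC)
b=cv2.resize(t[190:290,330:460],(520,400),interpolation=cv2.INTER_CUBIC)
cv2.imwrite("pics/s1c.png",a);cv2.imwrite("pics/t1c.png",b)
st=bot.sense();print(st["ee_pos"],st["tool_rot"],st["contact_force"],st["torque"],st["gripper_width"])
E
```

```text
[ 515.71556709 -138.20713487  290.82236611] [-1.56968969e+00  4.70778783e-04  1.60151620e-01] [-0.28854673 -0.39862356 -3.48935135] [-0.00272422 -0.00190725  0.02166194] 16.8634064160117
```

View pics/s1c.png

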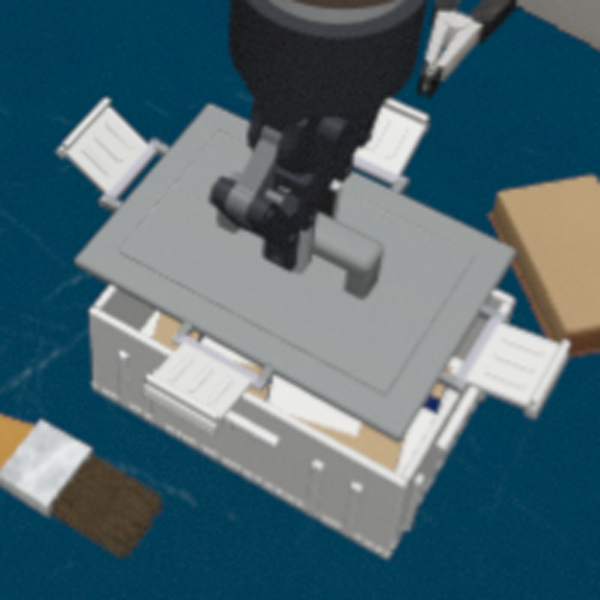

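The lid hangs level above the box. In the crop its plate corners are at (210,104), (515,255), (402,437) and (76,262). The near box rim corner is at (405,487) and the left one at (92,312).

```bash
python3 - <<'E'
from h import *
np.set_printoptions(precision=3,suppress=True)
f=lambda q:np.array(q)/3+[270,210]-.33
B=np.array([[485,240],[760,367],[656,518],[367,372]])/[2.8,2.6]+170-.3
B[2]=f([405,487]);B[3]=(B[3]+f([92,312]))/2
print(B)
Bt=np.array([[72,125],[470,68],[517,347],[106,410]])/5+[340,195]-.4
print("box scene",*fitboth({"scene":B},70,[516,-145,.16]))
print("box both",*fitboth({"scene":B,"top":Bt},70,[516,-145,.16]))
L=f([[210,104],[515,255],[402,437],[76,262]])
for z in(108,110,112):print("lid",z,*fitboth({"scene":L},z,[515,-138,.16]))
E
```

```text
[[342.914 262.008]
 [441.129 310.854]
 [404.67  372.003]
 [300.554 313.223]]
box scene [ 516.305 -145.933    0.154] [-0.039 -1.138  1.203 -0.673  0.028  1.087 -1.205  0.102]
box both [ 516.082 -145.678    0.158] [-0.509 -1.065  0.907 -0.931  0.069  0.97  -1.437  0.351  0.101 -0.573
 -0.015  0.101 -0.502  0.551  1.519 -0.727]
lid 108 [ 513.548 -140.237    0.156] [-0.107 -0.371  1.247 -1.359 -0.068  1.751 -0.774 -0.152]
lid 110 [ 512.219 -141.122    0.155] [-0.126 -0.511  1.54  -1.238 -0.008  2.096 -1.042 -0.16 ]
lid 112 [ 510.882 -142.002    0.154] [-0.149 -0.652  1.829 -1.112  0.043  2.448 -1.318 -0.168]
```

View pics/t1c.png

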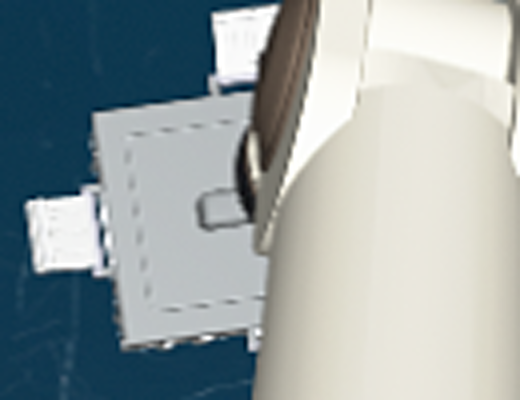

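The top picture shows the lid's left edge corners at crop (95,113) and (123,348), with the arm hiding the rest.

```bash
python3 - <<'E'
from h import *
np.set_printoptions(precision=2,suppress=True)
f=lambda q:np.array(q)/3+[270,210]-.33
L=f([[210,104],[515,255],[402,437],[76,262]])
T=np.array([[95,113],[123,348]])/4+[330,190]-.4
for z in(104,107,110):
    p=unproj("top",T,z); t=p.mean(0)[:2]-place([0,0],.158,[0,85,0])[0,:2]; d=p[0]-p[1]
    print(z,"top ctr",t,"len",np.linalg.norm(d),"scene",*fitboth({"scene":L},z,[515,-140,.16]))
g=lambda p:np.concatenate([(proj("scene",place(p[:2],.158,[m+[p[2]] for m in M4]))-L).ravel()])
r=least_squares(g,[515,-140,108]);print(r.x,r.fun)
E
```

```text
104 top ctr [ 513.27 -140.64] len 120.38488754362572 scene [ 516.13 -138.5     0.16] [-0.05 -0.06  0.67 -1.53 -0.24  1.13 -0.26 -0.12]
107 top ctr [ 512.98 -140.45] len 120.09751997892835 scene [ 514.2  -139.8     0.16] [-0.1  -0.3   1.1  -1.41 -0.1   1.58 -0.64 -0.15]
110 top ctr [ 512.7  -140.25] len 119.81015241423086 scene [ 512.22 -141.12    0.16] [-0.13 -0.51  1.54 -1.24 -0.01  2.1  -1.04 -0.16]
[ 518.71 -136.87   99.53] [ 0.16  0.44  0.13 -1.33 -0.52  0.82  0.3   0.03]
```

jog_arm([
  {"travel": [0.06,-0.104,0],"twist": [0,0,0],"fingers": 255},
  {"travel": [0,-0.1,-0.2],"twist": [0,0,0],"fingers": 255},
  {"travel": [0,0,-0.3],"twist": [0,0,0],"fingers": 255},
  {"travel": [0,0,-0.2],"twist": [0,0,0],"fingers": 255},
  {"travel": [0,0,-0.14],"twist": [0,0,0],"fingers": 255},
  {"travel": [0,0,0],"twist": [0,0,0],"fingers": 255},
  {"travel": [0,0,0],"twist": [0,0,0],"fingers": 255},
  {"travel": [0,0,0],"twist": [0,0,0],"fingers": 255},
])

```text
clock: 5.7
ee_pos: [517.3, -144.4, 270.2]
tool_rot: [-1.571, -0.0, 0.159]
contact_force: [0.2, -0.0, -5.1]
gripper_width: 16.7
```

```bash
python3 - <<'E'
from h import *
s=bot.capture("scene");t=bot.capture("top");cv2.imwrite("pics/s2.png",s);cv2.imwrite("pics/t2.png",t)
a=cv2.resize(s[230:390,280:480],(750,600),interpolation=cv2.INTER_CUBIC)
cv2.imwrite("pics/s2c.png",a)
st=bot.sense();print(st["ee_pos"],st["tool_rot"],st["contact_force"],st["torque"],st["gripper_width"])
E
```

```text
[ 517.44316028 -144.51245843  270.48052399] [-1.57096545e+00 -5.95019274e-04  1.58909513e-01] [-0.11038324  0.76965925 -5.07164628] [-0.03358294 -0.0100251  -0.01014755] 16.670842265568417
```

View pics/s2c.png

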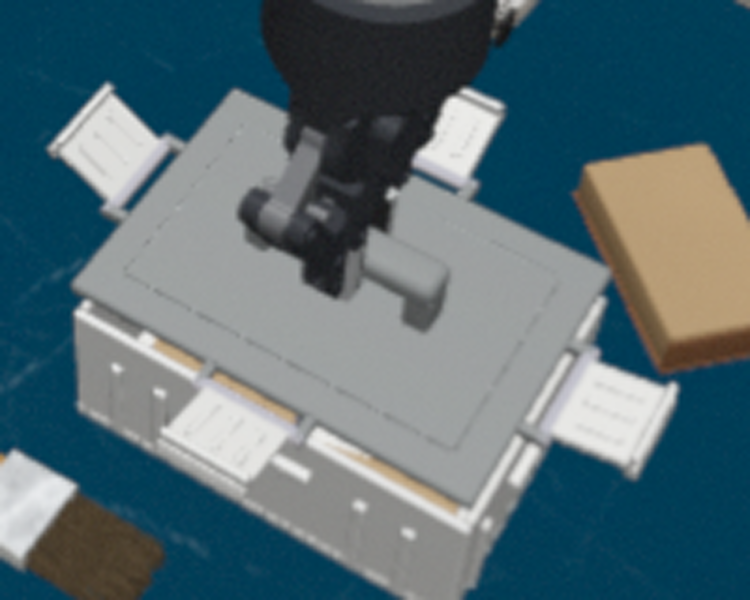

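Corner readings of the rim differ by a few pixels, so I'll refine both rest poses by matching silhouettes in the first pictures. In this crop the lid corners are at (235,90), (608,272), (470,503) and (75,288).

```bash
cat > sil.py <<'E'
from h import *
from scipy.optimize import minimize
np.set_printoptions(precision=3,suppress=True)
S=8
def hull(n,t,th,X,org,sh):
    q=((proj(n,place(t,th,X))-org+.5)*S-.5)
    m=np.zeros((sh[0]*S,sh[1]*S),np.uint8)
    cv2.fillConvexPoly(m,cv2.convexHull(np.round(q*16).astype(np.int32)),255,shift=4)
    return cv2.resize(m,sh[::-1],interpolation=cv2.INTER_AREA)/255.
def box8(z0,z1): return [m+[z] for m in M4 for z in(z0,z1)]
W={"top":(340,195,450,285),"scene":(285,250,455,405)}
WL={"top":(180,175,310,285),"scene":(175,175,305,265)}
def soft(n,r,kind):
    x0,y0,x1,y1=r; c=cv2.imread(f"pics/{n}0.png")[y0:y1,x0:x1].astype(float)
    red=c[...,2]   # blue bench has red about 0
    bg=np.percentile(red,10); fg=170. if kind=="lid" else 200.
    return np.clip((red-bg)/(fg-bg),0,1)
def run(kind,win,X,x0,cams):
    I={n:soft(n,win[n],kind) for n in cams}
    def cost(p):
        e=0
        for n in cams:
            h=hull(n,p[:2],p[2]/100,X,win[n][:2],I[n].shape)
            k=cv2.dilate((h>0).astype(np.uint8),np.ones((7,7)))-cv2.erode((h>.99).astype(np.uint8),np.ones((7,7)))
            e+=(np.minimum(abs(h-I[n]),.6)[k>0]).sum()
        return e
    r=minimize(cost,x0,method="Nelder-Mead",options=dict(initial_simplex=np.array(x0)+np.r_[np.zeros((1,3)),2*np.eye(3)]))
    print(kind,cams,r.x,r.fun); return r.x
E
python3 - <<'E'
from sil import *
for c in(["top"],["scene"],["top","scene"]):
    run("box",W,box8(0,70),[516,-145.5,15.8],c); run("lid",WL,box8(10,16),[544,182,22.8],c)
E
```

```text
box ['top'] [ 518.213 -146.86    15.338] 248.41149353358364
lid ['top'] [544.46  182.68   22.982] 203.46844247132816
box ['scene'] [ 516.91  -144.32    16.468] 461.7324509803922
lid ['scene'] [546.071 185.789  23.967] 486.8901960784314
box ['top', 'scene'] [ 516.815 -144.68    16.381] 772.8512015018774
lid ['top', 'scene'] [544.849 182.873  22.536] 721.529337772845
```

```bash
python3 - <<'E'
from h import *
def ov(f,n,r,s,items):
    x0,y0,x1,y1=r; c=cv2.resize(cv2.imread(f)[y0:y1,x0:x1],None,fx=s,fy=s,interpolation=cv2.INTER_CUBIC)
    for t,th,z,w,col in items:
        q=(proj(n,place(t,th,[[a*w[0],b*w[1],z] for a,b in((1,1),(1,-1),(-1,-1),(-1,1))]))-[x0,y0]+.5)*s
        cv2.polylines(c,[np.round(q*16).astype(np.int32)],True,col,1,cv2.LINE_AA,4)
    return c
b=([516.2,-145.5],.158)
l=([517.6,-145.6],.159)
R,G=(0,0,255),(0,200,0)
o=(60,85);i=(56,81)
A=ov("pics/top0.png","top",(345,200,447,285),4,[(*b,70,o,R),(*b,70,i,G)])
B=ov("pics/scene0.png","scene",(290,255,450,375),4.9,[(*b,70,o,R),(*b,70,i,G)])[:590]
C=ov("pics/s2.png","scene",(290,240,450,380),2.4,[(*l,89,o,R)])
L=np.zeros((600,800,3),np.uint8)
A=ov("pics/top0.png","top",(350,203,446,276),4.1,[(*b,70,o,R),(*b,70,i,G)])
B=ov("pics/scene0.png","scene",(296,255,446,376),2.6,[(*b,70,o,R),(*b,70,i,G)])
C=ov("pics/s2.png","scene",(296,250,446,369),2.6,[(*l,89,o,R)])
D=ov("pics/top0.png","top",(198,190,294,268),3.8,[([544.14,182],.228,16,o,R)])
for im,(x,y) in((A,(0,0)),(B,(0,300)),(C,(400,0)),(D,(400,310))):
    h=min(im.shape[0],600-y);w=min(im.shape[1],800-x);L[y:y+h,x:x+w]=im[:h,:w]
cv2.imwrite("pics/ov.png",L)
E
```

```text
(no output)
```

View pics/ov.png

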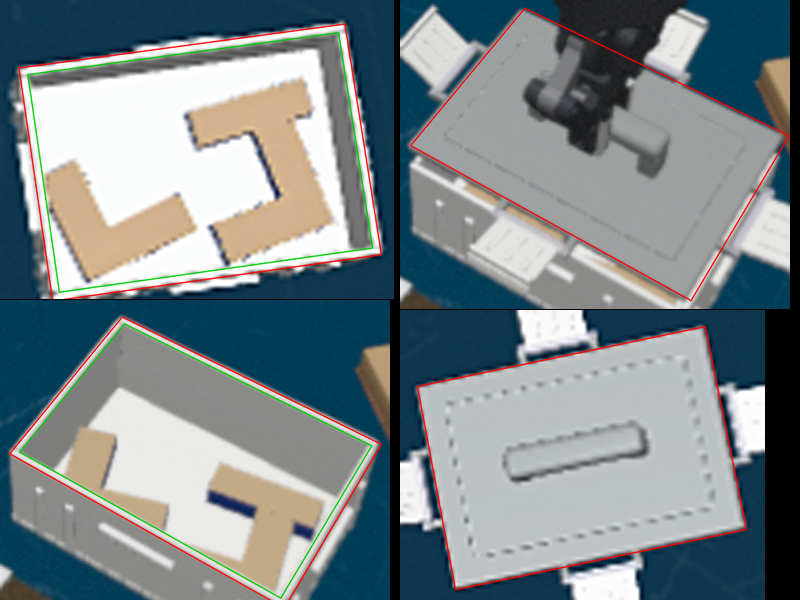

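The overlay fits the box rim in both cameras and the lid's rest pose. The hanging lid matches its kinematic prediction to about 1 px, with the wireframe 1 px outside the right edge. I'll shift about 1 mm and lower gently.

jog_arm([
  {"travel": [-0.05,-0.02,0],"twist": [0,0,0],"fingers": 255},
  {"travel": [0,0,-0.08],"twist": [0,0,0],"fingers": 255},
  {"travel": [0,0,-0.08],"twist": [0,0,0],"fingers": 255},
  {"travel": [0,0,-0.08],"twist": [0,0,0],"fingers": 255},
  {"travel": [0,0,-0.08],"twist": [0,0,0],"fingers": 255},
  {"travel": [0,0,0],"twist": [0,0,0],"fingers": 255},
])

```text
clock: 6.3
ee_pos: [516.0, -144.9, 261.8]
tool_rot: [-1.571, 0.0, 0.159]
contact_force: [-0.1, -0.3, -5.0]
gripper_width: 16.7
```

jog_arm([
  {"travel": [0,0,-0.06],"twist": [0,0,0],"fingers": 255},
  {"travel": [0,0,-0.06],"twist": [0,0,0],"fingers": 255},
  {"travel": [0,0,-0.05],"twist": [0,0,0],"fingers": 255},
  {"travel": [0,0,0],"twist": [0,0,0],"fingers": 255},
])

```text
clock: 6.63
ee_pos: [516.0, -144.9, 257.7]
tool_rot: [-1.571, 0.0, 0.159]
contact_force: [0.3, 0.4, -4.3]
gripper_width: 16.9
```

jog_arm([
  {"travel": [0,0,-0.03],"twist": [0,0,0],"fingers": 255},
  {"travel": [0,0,-0.03],"twist": [0,0,0],"fingers": 255},
  {"travel": [0,0,0],"twist": [0,0,0],"fingers": 255},
])

```text
clock: 6.88
ee_pos: [516.0, -145.0, 256.8]
tool_rot: [-1.571, -0.0, 0.159]
contact_force: [-0.6, 0.7, -0.8]
gripper_width: 17.0
```

jog_arm([
  {"travel": [0,0,-0.04],"twist": [0,0,0],"fingers": 255},
  {"travel": [0,0,0],"twist": [0,0,0],"fingers": 255},
  {"travel": [0,0,0],"twist": [0,0,0],"fingers": 140},
  {"travel": [0,0,0],"twist": [0,0,0],"fingers": 140},
  {"travel": [0,0,0],"twist": [0,0,0],"fingers": 140},
  {"travel": [0,0,0],"twist": [0,0,0],"fingers": 140},
  {"travel": [0,0,0.2],"twist": [0,0,0],"fingers": 140},
  {"travel": [0,0,0.6],"twist": [0,0,0],"fingers": 140},
  {"travel": [0,0,0.9],"twist": [0,0,0],"fingers": 140},
  {"travel": [0,0,0.9],"twist": [0,0,0],"fingers": 255},
  {"travel": [0,0,0.5],"twist": [0,0,0],"fingers": 255},
])

```text
clock: 7.8
ee_pos: [516.7, -145.2, 335.6]
tool_rot: [-1.572, -0.003, 0.159]
contact_force: [0.7, -0.8, 0.6]
gripper_width: 15.5
```

```bash
python3 - <<'E'
from h import *
s=bot.capture("scene");cv2.imwrite("pics/s3.png",s)
x0,y0=280,220
c=cv2.resize(s[y0:y0+170,x0:x0+200],None,fx=3.5,fy=3.5,interpolation=cv2.INTER_CUBIC)
q=(proj("scene",place([516.2,-145.5],.158,[m+[76] for m in M4]))-[x0,y0]+.5)*3.5
cv2.polylines(c,[np.round(q).astype(int)],True,(0,0,255),1)
cv2.imwrite("pics/s3c.png",c)
print(bot.sense()["contact_force"],bot.sense()["ee_pos"],bot.sense()["gripper_width"])
E
```

```text
[ 0.095356   -0.3736052   2.23958738] [ 517.45656577 -145.40792027  337.42469735] 7.507846194897735
```

View pics/s3c.png

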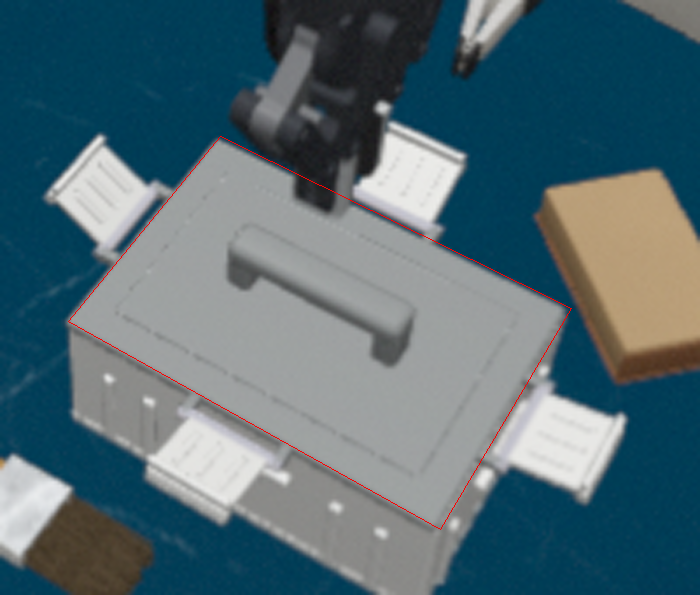

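The lid is fully seated, since its plate top matches the predicted outline, and all four clips stick out. The gripper is clear. Now the far clip.

jog_arm([
  {"travel": [0.4,0.06,0],"twist": [0,0,0],"fingers": 255},
  {"travel": [0.8,0.13,0],"twist": [0,0,0],"fingers": 255},
  {"travel": [0.9,0.14,0],"twist": [0,0,0],"fingers": 255},
  {"travel": [0.9,0.14,0],"twist": [0,0,0],"fingers": 255},
  {"travel": [0.6,0.1,0],"twist": [0,0,0],"fingers": 255},
  {"travel": [0.2,0.03,-0.3],"twist": [0,0,0],"fingers": 255},
  {"travel": [0,0,-0.7],"twist": [0,0,0],"fingers": 255},
  {"travel": [0,0,-0.7],"twist": [0,0,0],"fingers": 255},
  {"travel": [0,0,-0.5],"twist": [0,0,0],"fingers": 255},
  {"travel": [0,0,-0.3],"twist": [0,0,0],"fingers": 255},
  {"travel": [0,0,-0.2],"twist": [0,0,0],"fingers": 255},
  {"travel": [0,0,-0.2],"twist": [0,0,0],"fingers": 255},
])

```text
clock: 8.85
ee_pos: [611.6, -129.6, 260.5]
tool_rot: [-1.571, -0.002, 0.159]
contact_force: [1.8, 0.9, 2.6]
gripper_width: -0.1
```

jog_arm([
  {"travel": [0,0,-0.2],"twist": [0,0,0],"fingers": 255},
  {"travel": [0,0,-0.2],"twist": [0,0,0],"fingers": 255},
  {"travel": [0,0,-0.2],"twist": [0,0,0],"fingers": 255},
  {"travel": [0,0,-0.2],"twist": [0,0,0],"fingers": 255},
  {"travel": [0,0,-0.2],"twist": [0,0,0],"fingers": 255},
])

```text
clock: 9.27
ee_pos: [610.6, -130.4, 235.1]
tool_rot: [-1.571, 0.001, 0.159]
contact_force: [-0.2, 0.1, 2.4]
gripper_width: 0.3
```

jog_arm([
  {"travel": [0,0,-0.2],"twist": [0,0,0],"fingers": 255},
  {"travel": [0,0,-0.2],"twist": [0,0,0],"fingers": 255},
  {"travel": [0,0,-0.2],"twist": [0,0,0],"fingers": 255},
  {"travel": [0,0,-0.2],"twist": [0,0,0],"fingers": 255},
  {"travel": [0,0,-0.15],"twist": [0,0,0],"fingers": 255},
])

```text
clock: 9.68
ee_pos: [609.1, -131.1, 211.6]
tool_rot: [-1.571, 0.005, 0.158]
contact_force: [-17.6, -0.6, 37.4]
gripper_width: 0.0
```

The force direction means the fingertip is bearing on the clip's finger lip, along the leaf. I'll ease up and push inward.

jog_arm([
  {"travel": [0,0,0.2],"twist": [0,0,0],"fingers": 255},
  {"travel": [-0.08,-0.01,0],"twist": [0,0,0],"fingers": 255},
  {"travel": [-0.08,-0.01,0],"twist": [0,0,0],"fingers": 255},
  {"travel": [-0.08,-0.01,0],"twist": [0,0,0],"fingers": 255},
])

```text
clock: 10.02
ee_pos: [605.4, -130.3, 216.4]
tool_rot: [-1.571, -0.002, 0.159]
contact_force: [3.7, 1.2, -1.4]
gripper_width: -0.1
```

jog_arm([
  {"travel": [-0.08,-0.013,0],"twist": [0,0,0],"fingers": 255},
  {"travel": [-0.08,-0.013,0],"twist": [0,0,0],"fingers": 255},
  {"travel": [-0.08,-0.013,0],"twist": [0,0,0],"fingers": 255},
])

```text
clock: 10.27
ee_pos: [599.3, -131.4, 216.7]
tool_rot: [-1.571, -0.001, 0.159]
contact_force: [3.0, 0.5, -2.5]
gripper_width: -0.1
```

jog_arm([
  {"travel": [-0.08,-0.013,0],"twist": [0,0,0],"fingers": 255},
  {"travel": [-0.08,-0.013,0],"twist": [0,0,0],"fingers": 255},
])

```text
clock: 10.43
ee_pos: [597.4, -131.6, 217.7]
tool_rot: [-1.572, -0.007, 0.16]
contact_force: [11.8, 2.7, -3.3]
gripper_width: -0.1
```

jog_arm([
  {"travel": [-0.08,-0.013,0],"twist": [0,0,0],"fingers": 255},
  {"travel": [-0.08,-0.013,0],"twist": [0,0,0],"fingers": 255},
])

```text
clock: 10.6
ee_pos: [596.0, -131.6, 219.0]
tool_rot: [-1.573, -0.015, 0.161]
contact_force: [19.3, 3.3, -3.9]
gripper_width: -0.2
```

jog_arm([
  {"travel": [-0.04,-0.007,0],"twist": [0,0,0],"fingers": 255},
  {"travel": [0,0,0],"twist": [0,0,0],"fingers": 255},
])

```text
clock: 10.77
ee_pos: [595.8, -131.6, 219.7]
tool_rot: [-1.573, -0.016, 0.161]
contact_force: [17.3, 3.1, -3.2]
gripper_width: 0.4
```

jog_arm([
  {"travel": [-0.1,-0.016,-0.1],"twist": [0,0,0],"fingers": 255},
  {"travel": [-0.08,-0.013,0],"twist": [0,0,0],"fingers": 255},
  {"travel": [0,0,0],"twist": [0,0,0],"fingers": 255},
])

```text
clock: 11.02
ee_pos: [594.4, -131.5, 218.8]
tool_rot: [-1.575, -0.025, 0.162]
contact_force: [24.8, 4.7, -3.3]
gripper_width: -0.2
```

jog_arm([
  {"travel": [0.4,0.06,0],"twist": [0,0,0],"fingers": 255},
  {"travel": [0.6,0.1,0],"twist": [0,0,0],"fingers": 255},
  {"travel": [0.3,0.05,0.4],"twist": [0,0,0],"fingers": 255},
  {"travel": [0,0,0.9],"twist": [0,0,0],"fingers": 255},
  {"travel": [0,0,1],"twist": [0,0,0],"fingers": 255},
  {"travel": [0,0,1],"twist": [0,0,0],"fingers": 255},
  {"travel": [0,0,0.6],"twist": [0,0,0],"fingers": 255},
  {"travel": [0,0,0],"twist": [0,0,0],"fingers": 255},
])

```text
clock: 11.68
ee_pos: [618.8, -129.4, 315.5]
tool_rot: [-1.573, -0.004, 0.158]
contact_force: [0.9, -0.9, 0.2]
gripper_width: 0.3
```

jog_arm([
  {"travel": [-0.2,-0.33,0],"twist": [0,0,0],"fingers": 255},
  {"travel": [-0.5,-0.8,0],"twist": [0,0,0],"fingers": 255},
  {"travel": [-0.6,-0.96,0],"twist": [0,0,0],"fingers": 255},
  {"travel": [-0.6,-0.96,0],"twist": [0,0,0],"fingers": 255},
  {"travel": [-0.6,-0.98,0],"twist": [0,0,0],"fingers": 255},
  {"travel": [-0.5,-0.88,0],"twist": [0,0,0],"fingers": 255},
  {"travel": [-0.316,-0.5,0],"twist": [0,0,0],"fingers": 255},
  {"travel": [0,0,-0.3],"twist": [0,0,0],"fingers": 255},
  {"travel": [0,0,-0.7],"twist": [0,0,0],"fingers": 255},
  {"travel": [0,0,-0.7],"twist": [0,0,0],"fingers": 255},
  {"travel": [0,0,-0.3],"twist": [0,0,0],"fingers": 255},
  {"travel": [0,0,-0.2],"twist": [0,0,0],"fingers": 255},
  {"travel": [0,0,-0.2],"twist": [0,0,0],"fingers": 255},
  {"travel": [0,0,-0.2],"twist": [0,0,0],"fingers": 255},
])

```text
clock: 12.85
ee_pos: [535.1, -263.7, 246.3]
tool_rot: [-1.57, 0.0, 0.159]
contact_force: [-0.3, -0.2, 2.0]
gripper_width: 0.2
```

jog_arm([
  {"travel": [0,0,-0.2],"twist": [0,0,0],"fingers": 255},
  {"travel": [0,0,-0.2],"twist": [0,0,0],"fingers": 255},
  {"travel": [0,0,-0.2],"twist": [0,0,0],"fingers": 255},
  {"travel": [0,0,-0.2],"twist": [0,0,0],"fingers": 255},
])

```text
clock: 13.18
ee_pos: [535.7, -264.1, 226.9]
tool_rot: [-1.572, -0.002, 0.159]
contact_force: [0.5, -1.4, 2.1]
gripper_width: -0.3
```

jog_arm([
  {"travel": [-0.01,0.08,-0.2],"twist": [0,0,0],"fingers": 255},
  {"travel": [-0.01,0.08,-0.2],"twist": [0,0,0],"fingers": 255},
  {"travel": [-0.013,0.08,0],"twist": [0,0,0],"fingers": 255},
  {"travel": [-0.013,0.08,0],"twist": [0,0,0],"fingers": 255},
  {"travel": [-0.013,0.08,0],"twist": [0,0,0],"fingers": 255},
])

```text
clock: 13.6
ee_pos: [534.0, -254.0, 216.8]
tool_rot: [-1.572, -0.001, 0.159]
contact_force: [0.6, -2.0, -0.1]
gripper_width: 0.0
```

jog_arm([
  {"travel": [-0.013,0.08,0],"twist": [0,0,0],"fingers": 255},
  {"travel": [-0.013,0.08,0],"twist": [0,0,0],"fingers": 255},
  {"travel": [-0.013,0.08,0],"twist": [0,0,0],"fingers": 255},
])

```text
clock: 13.85
ee_pos: [532.5, -248.2, 216.5]
tool_rot: [-1.571, 0.0, 0.158]
contact_force: [0.7, -1.9, -0.6]
gripper_width: 0.2
```

jog_arm([
  {"travel": [-0.013,0.08,0],"twist": [0,0,0],"fingers": 255},
  {"travel": [-0.013,0.08,0],"twist": [0,0,0],"fingers": 255},
])

```text
clock: 14.02
ee_pos: [532.0, -246.9, 216.7]
tool_rot: [-1.576, -0.001, 0.157]
contact_force: [3.4, -12.9, -8.1]
gripper_width: 0.1
```

jog_arm([
  {"travel": [-0.013,0.08,0],"twist": [0,0,0],"fingers": 255},
  {"travel": [-0.013,0.08,0],"twist": [0,0,0],"fingers": 255},
])

```text
clock: 14.18
ee_pos: [531.5, -246.0, 217.0]
tool_rot: [-1.581, -0.003, 0.155]
contact_force: [5.5, -20.2, -11.7]
gripper_width: 0.2
```

jog_arm([
  {"travel": [-0.013,0.06,-0.06],"twist": [0,0,0],"fingers": 255},
  {"travel": [0,0,0],"twist": [0,0,0],"fingers": 255},
])

```text
clock: 14.35
ee_pos: [531.4, -245.8, 216.9]
tool_rot: [-1.583, -0.004, 0.154]
contact_force: [3.4, -18.5, -0.8]
gripper_width: 0.0
```

jog_arm([
  {"travel": [0.06,-0.4,0],"twist": [0,0,0],"fingers": 255},
  {"travel": [0.09,-0.6,0],"twist": [0,0,0],"fingers": 255},
  {"travel": [0.03,-0.2,0.4],"twist": [0,0,0],"fingers": 255},
  {"travel": [0,0,0.9],"twist": [0,0,0],"fingers": 255},
  {"travel": [0,0,1],"twist": [0,0,0],"fingers": 255},
  {"travel": [0,0,1],"twist": [0,0,0],"fingers": 255},
  {"travel": [0,0,0.6],"twist": [0,0,0],"fingers": 255},
  {"travel": [-0.4,0.35,0],"twist": [0,0,0],"fingers": 255},
  {"travel": [-0.8,0.75,0],"twist": [0,0,0],"fingers": 255},
  {"travel": [-0.8,0.75,0],"twist": [0,0,0],"fingers": 255},
  {"travel": [-0.8,0.75,0],"twist": [0,0,0],"fingers": 255},
  {"travel": [-0.8,0.75,0],"twist": [0,0,0],"fingers": 255},
  {"travel": [-0.65,0.65,0],"twist": [0,0,0],"fingers": 255},
  {"travel": [-0.314,0.312,0],"twist": [0,0,0],"fingers": 255},
  {"travel": [0,0,-0.3],"twist": [0,0,0],"fingers": 255},
  {"travel": [0,0,-0.7],"twist": [0,0,0],"fingers": 255},
  {"travel": [0,0,-0.7],"twist": [0,0,0],"fingers": 255},
  {"travel": [0,0,-0.3],"twist": [0,0,0],"fingers": 255},
  {"travel": [0,0,-0.2],"twist": [0,0,0],"fingers": 255},
  {"travel": [0,0,-0.2],"twist": [0,0,0],"fingers": 255},
])

```text
clock: 16.02
ee_pos: [421.7, -161.1, 252.2]
tool_rot: [-1.571, 0.001, 0.158]
contact_force: [-0.7, -0.6, 2.1]
gripper_width: -0.5
```

jog_arm([
  {"travel": [0,0,-0.2],"twist": [0,0,0],"fingers": 255},
  {"travel": [0,0,-0.2],"twist": [0,0,0],"fingers": 255},
  {"travel": [0,0,-0.2],"twist": [0,0,0],"fingers": 255},
  {"travel": [0,0,-0.2],"twist": [0,0,0],"fingers": 255},
  {"travel": [0,0,-0.2],"twist": [0,0,0],"fingers": 255},
])

```text
clock: 16.43
ee_pos: [421.9, -160.7, 227.6]
tool_rot: [-1.571, -0.001, 0.159]
contact_force: [0.4, 0.4, 3.6]
gripper_width: 0.2
```

jog_arm([
  {"travel": [0.08,0.013,-0.2],"twist": [0,0,0],"fingers": 255},
  {"travel": [0.08,0.013,-0.2],"twist": [0,0,0],"fingers": 255},
  {"travel": [0.08,0.013,0],"twist": [0,0,0],"fingers": 255},
])

```text
clock: 16.68
ee_pos: [428.3, -159.7, 217.5]
tool_rot: [-1.571, -0.001, 0.159]
contact_force: [-1.9, -1.7, 4.0]
gripper_width: -0.1
```

jog_arm([
  {"travel": [0.08,0.013,0],"twist": [0,0,0],"fingers": 255},
  {"travel": [0.08,0.013,0],"twist": [0,0,0],"fingers": 255},
  {"travel": [0.08,0.013,0],"twist": [0,0,0],"fingers": 255},
])

```text
clock: 16.93
ee_pos: [432.2, -158.8, 217.0]
tool_rot: [-1.57, 0.003, 0.158]
contact_force: [-2.5, -2.5, -1.0]
gripper_width: 0.1
```

jog_arm([
  {"travel": [0.08,0.013,0],"twist": [0,0,0],"fingers": 255},
  {"travel": [0.08,0.013,0],"twist": [0,0,0],"fingers": 255},
])

```text
clock: 17.1
ee_pos: [436.6, -157.8, 217.1]
tool_rot: [-1.57, 0.002, 0.159]
contact_force: [-4.1, -1.9, -2.7]
gripper_width: -0.1
```

jog_arm([
  {"travel": [0.08,0.013,0],"twist": [0,0,0],"fingers": 255},
  {"travel": [0.08,0.013,0],"twist": [0,0,0],"fingers": 255},
])

```text
clock: 17.27
ee_pos: [438.3, -157.9, 216.9]
tool_rot: [-1.569, 0.008, 0.158]
contact_force: [-17.4, -4.3, 12.6]
gripper_width: -0.2
```

jog_arm([
  {"travel": [0.08,0.013,0],"twist": [0,0,0],"fingers": 255},
  {"travel": [0,0,0],"twist": [0,0,0],"fingers": 255},
  {"travel": [0,0,0],"twist": [0,0,0],"fingers": 255},
])

```text
clock: 17.52
ee_pos: [438.8, -157.9, 216.8]
tool_rot: [-1.568, 0.011, 0.157]
contact_force: [-17.0, -4.2, 12.9]
gripper_width: 0.3
```

jog_arm([
  {"travel": [-0.4,-0.06,0],"twist": [0,0,0],"fingers": 255},
  {"travel": [-0.6,-0.1,0],"twist": [0,0,0],"fingers": 255},
  {"travel": [-0.2,-0.03,0.4],"twist": [0,0,0],"fingers": 255},
  {"travel": [0,0,0.9],"twist": [0,0,0],"fingers": 255},
  {"travel": [0,0,1],"twist": [0,0,0],"fingers": 255},
  {"travel": [0,0,1],"twist": [0,0,0],"fingers": 255},
  {"travel": [0,0,0.6],"twist": [0,0,0],"fingers": 255},
  {"travel": [0.2,0.33,0],"twist": [0,0,0],"fingers": 255},
  {"travel": [0.5,0.8,0],"twist": [0,0,0],"fingers": 255},
  {"travel": [0.6,0.96,0],"twist": [0,0,0],"fingers": 255},
  {"travel": [0.6,0.96,0],"twist": [0,0,0],"fingers": 255},
  {"travel": [0.6,0.96,0],"twist": [0,0,0],"fingers": 255},
  {"travel": [0.5,0.88,0],"twist": [0,0,0],"fingers": 255},
  {"travel": [0.352,0.5,0],"twist": [0,0,0],"fingers": 255},
  {"travel": [0,0,-0.3],"twist": [0,0,0],"fingers": 255},
  {"travel": [0,0,-0.7],"twist": [0,0,0],"fingers": 255},
  {"travel": [0,0,-0.7],"twist": [0,0,0],"fingers": 255},
  {"travel": [0,0,-0.4],"twist": [0,0,0],"fingers": 255},
  {"travel": [0,0,-0.2],"twist": [0,0,0],"fingers": 255},
  {"travel": [0,0,-0.2],"twist": [0,0,0],"fingers": 255},
])

```text
clock: 19.18
ee_pos: [496.9, -27.0, 252.0]
tool_rot: [-1.57, 0.001, 0.159]
contact_force: [-0.7, 1.3, 1.4]
gripper_width: 0.1
```

jog_arm([
  {"travel": [0,0,-0.2],"twist": [0,0,0],"fingers": 255},
  {"travel": [0,0,-0.2],"twist": [0,0,0],"fingers": 255},
  {"travel": [0,0,-0.2],"twist": [0,0,0],"fingers": 255},
  {"travel": [0,0,-0.2],"twist": [0,0,0],"fingers": 255},
  {"travel": [0,0,-0.2],"twist": [0,0,0],"fingers": 255},
])

```text
clock: 19.6
ee_pos: [497.6, -27.0, 227.7]
tool_rot: [-1.571, -0.001, 0.159]
contact_force: [0.3, 1.3, 3.6]
gripper_width: 0.0
```

jog_arm([
  {"travel": [0.013,-0.08,-0.2],"twist": [0,0,0],"fingers": 255},
  {"travel": [0.013,-0.08,-0.2],"twist": [0,0,0],"fingers": 255},
  {"travel": [0.013,-0.08,0],"twist": [0,0,0],"fingers": 255},
  {"travel": [0.013,-0.08,0],"twist": [0,0,0],"fingers": 255},
])

```text
clock: 19.93
ee_pos: [498.1, -34.9, 217.0]
tool_rot: [-1.57, 0.001, 0.159]
contact_force: [-0.3, 2.9, -0.1]
gripper_width: -0.1
```

jog_arm([
  {"travel": [0.013,-0.08,0],"twist": [0,0,0],"fingers": 255},
  {"travel": [0.013,-0.08,0],"twist": [0,0,0],"fingers": 255},
  {"travel": [0.013,-0.08,0],"twist": [0,0,0],"fingers": 255},
])

```text
clock: 20.18
ee_pos: [499.1, -41.0, 217.4]
tool_rot: [-1.57, 0.001, 0.159]
contact_force: [-1.6, 1.8, -0.9]
gripper_width: -0.1
```

jog_arm([
  {"travel": [0.013,-0.08,0],"twist": [0,0,0],"fingers": 255},
  {"travel": [0.013,-0.08,0],"twist": [0,0,0],"fingers": 255},
  {"travel": [0.013,-0.08,0],"twist": [0,0,0],"fingers": 255},
])

```text
clock: 20.43
ee_pos: [499.6, -42.8, 217.4]
tool_rot: [-1.565, 0.002, 0.162]
contact_force: [-4.7, 18.9, 3.0]
gripper_width: -0.0
```

jog_arm([
  {"travel": [0.013,-0.08,0],"twist": [0,0,0],"fingers": 255},
  {"travel": [0,0,0],"twist": [0,0,0],"fingers": 255},
])

```text
clock: 20.6
ee_pos: [499.7, -43.1, 217.4]
tool_rot: [-1.563, 0.003, 0.164]
contact_force: [-4.0, 18.7, 4.0]
gripper_width: 0.5
```

jog_arm([
  {"travel": [0.013,-0.08,0],"twist": [0,0,0],"fingers": 255},
  {"travel": [0.013,-0.06,0],"twist": [0,0,0],"fingers": 255},
  {"travel": [0,0,0],"twist": [0,0,0],"fingers": 255},
])

```text
clock: 20.85
ee_pos: [500.0, -43.7, 217.4]
tool_rot: [-1.56, 0.004, 0.167]
contact_force: [-6.9, 25.6, 8.0]
gripper_width: -0.1
```

jog_arm([
  {"travel": [-0.06,0.4,0],"twist": [0,0,0],"fingers": 255},
  {"travel": [-0.09,0.6,0],"twist": [0,0,0],"fingers": 255},
  {"travel": [-0.03,0.3,0.4],"twist": [0,0,0],"fingers": 255},
  {"travel": [0,0.5,0.9],"twist": [0,0,0],"fingers": 255},
  {"travel": [0,0.9,1],"twist": [0,0,0],"fingers": 255},
  {"travel": [0,1,1],"twist": [0,0,0],"fingers": 255},
  {"travel": [0,1,0.6],"twist": [0,0,0],"fingers": 255},
  {"travel": [0,1,0],"twist": [0,0,0],"fingers": 255},
  {"travel": [0,1,0],"twist": [0,0,0],"fingers": 255},
  {"travel": [0,1,0],"twist": [0,0,0],"fingers": 255},
  {"travel": [0,1,0],"twist": [0,0,0],"fingers": 255},
  {"travel": [0,1,0],"twist": [0,0,0],"fingers": 255},
  {"travel": [0,1,0],"twist": [0,0,0],"fingers": 255},
  {"travel": [0,0.5,0],"twist": [0,0,0],"fingers": 255},
  {"travel": [0,0,0],"twist": [0,0,0],"fingers": 255},
])

```text
clock: 22.1
ee_pos: [496.8, 230.4, 316.1]
tool_rot: [-1.569, -0.002, 0.163]
contact_force: [0.3, 1.2, -0.2]
gripper_width: -0.2
```

```bash
python3 - <<'E'
from h import *
s=bot.capture("scene");t=bot.capture("top");cv2.imwrite("pics/s4.png",s);cv2.imwrite("pics/t4.png",t)
a=cv2.resize(t[190:300,335:455],(436,400),interpolation=cv2.INTER_CUBIC)
b=cv2.resize(s[245:400,255:460],None,fx=3.8,fy=3.8,interpolation=cv2.INTER_CUBIC)
c=np.zeros((600,800,3),np.uint8)
t0=cv2.imread("pics/top0.png")
a=cv2.resize(t[195:285,340:450],(363,297),interpolation=cv2.INTER_CUBIC)
b=cv2.resize(s[245:385,285:455],(364,300),interpolation=cv2.INTER_CUBIC)
b=cv2.resize(s[248:378,292:450],(437,360),interpolation=cv2.INTER_CUBIC)
cv2.imwrite("pics/s4c.png",np.hstack([cv2.resize(a,(440,360)),cv2.resize(b,(360,297)) if 0 else cv2.copyMakeBorder(cv2.resize(s[248:378,296:426],(360,360),interpolation=cv2.INTER_CUBIC),0,0,0,0,0)]))
for n,o in(("top",0),("scene",0)):
    d=cv2.absdiff(cv2.imread(f"pics/{n}0.png"),s if n=="scene" else t).max(2)
    for nm,q in(("brush",(307,285,398,318) if n=="top" else (212,318,325,396)),("block",(262,127,281,153) if n=="top" else (319,152,341,196))):
        x0,y0,x1,y1=q; print(n,nm,(d[y0:y1,x0:x1]>50).mean())
print(bot.sense()["ee_pos"])
E
```

```text
top brush 0.0
top block 0.0
scene brush 0.0031767642387111415
scene block 0.0
[497.23456795 226.4850772  315.49405567]
```

View pics/s4c.png

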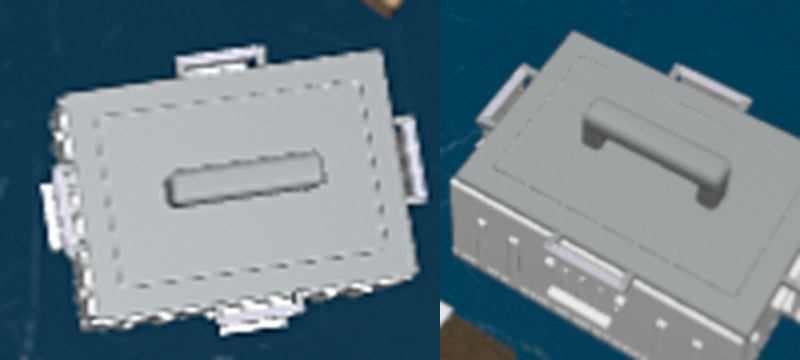

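The picture shows the lid closed and all four clips folded down. Now a last enlarged check against the predicted closed lip lines.

```bash
python3 - <<'E'
from h import *
def ov(f,n,r,s):
    x0,y0,x1,y1=r; c=cv2.resize(cv2.imread(f)[y0:y1,x0:x1],None,fx=s,fy=s,interpolation=cv2.INTER_CUBIC)
    for a,col in((0,(0,200,0)),(.25,(0,0,255))):
        # lip outer bottom edge: r=34 down leaf, 8 out (2 half leaf + 6 lip)
        out=34*np.sin(a)+8*np.cos(a); dz=-34*np.cos(a)+8*np.sin(a)
        for k,h in((0,68),(1,93),(2,68),(3,93)):
            sg=1 if k<2 else -1; e=sg*(h+out)
            P=[[e,w,73+dz] if k%2==0 else [w,e,73+dz] for w in(-18,18)]
            q=(proj(n,place([516.2,-145.5],.158,P))-[x0,y0]+.5)*s
            cv2.line(c,tuple(np.round(q[0]*16).astype(int).tolist()),tuple(np.round(q[1]*16).astype(int).tolist()),col,1,cv2.LINE_AA,4)
    return c
A=ov("pics/t4.png","top",(343,200,449,283),4); B=ov("pics/s4.png","scene",(310,290,445,373),2.7)
L=np.zeros((600,800,3),np.uint8)
A=ov("pics/t4.png","top",(345,200,448,283),4.2); B=ov("pics/s4.png","scene",(310,300,450,385),2.6)
C=ov("pics/s4.png","scene",(325,320,385,375),6.2);D=ov("pics/s4.png","scene",(415,305,460,350),5.6)
for im,(x,y) in((A,(0,0)),(C,(428,0)),(D,(0,345)),(B,(428,345))):
    h=min(im.shape[0],600-y);w=min(im.shape[1],800-x);L[y:y+h,x:x+w]=im[:h,:w]
cv2.imwrite("pics/fin.png",L)
E
```

```text
(no output)
```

View pics/fin.png

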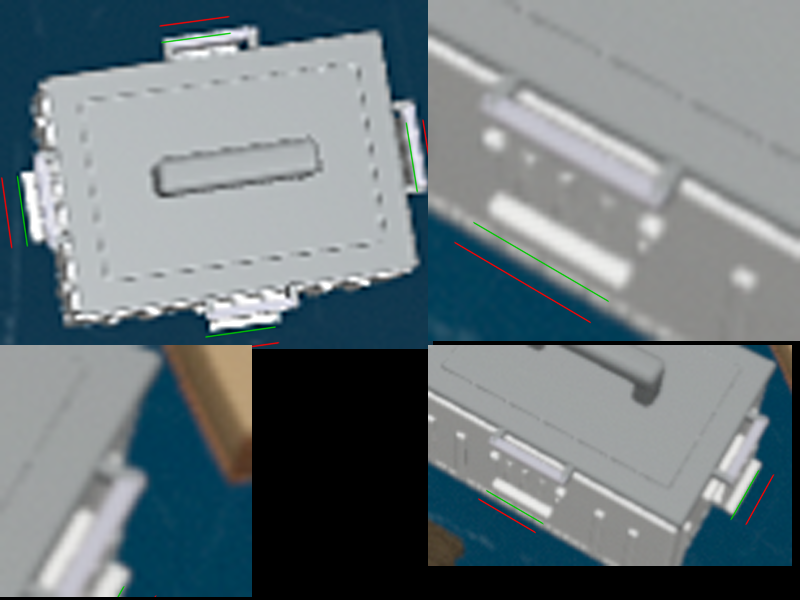

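The picture shows that the right, left and near lip edges lie on the green closed lines (top crop (20,210), scene crop (745,490), (515,505)). The far clip's lip is hidden under its hinge bracket, nowhere near the red line for 0.25 rad. On tool tilt, the far finger stopped about 3 mm further out than the near one, so I'll press the far clip once more to be sure.

jog_arm([
  {"travel": [0.1,-0.3,0],"twist": [0,0,0],"fingers": 255},
  {"travel": [0.2,-0.7,0],"twist": [0,0,0],"fingers": 255},
  {"travel": [0.3,-1,0],"twist": [0,0,0],"fingers": 255},
  {"travel": [0.3,-1,0],"twist": [0,0,0],"fingers": 255},
  {"travel": [0.3,-1,0],"twist": [0,0,0],"fingers": 255},
  {"travel": [0.4,-1,0],"twist": [0,0,0],"fingers": 255},
  {"travel": [0.4,-1,0],"twist": [0,0,0],"fingers": 255},
  {"travel": [0.4,-1,0],"twist": [0,0,0],"fingers": 255},
  {"travel": [0.4,-1,0],"twist": [0,0,0],"fingers": 255},
  {"travel": [0.4,-1,0],"twist": [0,0,0],"fingers": 255},
  {"travel": [0.4,-1,0],"twist": [0,0,0],"fingers": 255},
  {"travel": [0.3,-1,0],"twist": [0,0,0],"fingers": 255},
  {"travel": [0.3,-1,0],"twist": [0,0,0],"fingers": 255},
  {"travel": [0.2,-1,0],"twist": [0,0,0],"fingers": 255},
  {"travel": [0.08,-0.8,0],"twist": [0,0,0],"fingers": 255},
  {"travel": [0,-0.53,0],"twist": [0,0,0],"fingers": 255},
  {"travel": [0,0,0],"twist": [0,0,0],"fingers": 255},
])

```text
clock: 23.62
ee_pos: [607.5, -137.3, 315.1]
tool_rot: [-1.574, 0.001, 0.151]
contact_force: [0.3, -0.6, 0.6]
gripper_width: -0.0
```

jog_arm([
  {"travel": [0.1,0.01,-0.4],"twist": [0,0,0],"fingers": 255},
  {"travel": [0,0,-0.8],"twist": [0,0,0],"fingers": 255},
  {"travel": [0,0,-0.8],"twist": [0,0,0],"fingers": 255},
  {"travel": [0,0,-0.8],"twist": [0,0,0],"fingers": 255},
  {"travel": [0,0,-0.5],"twist": [0,0,0],"fingers": 255},
  {"travel": [0,0,-0.4],"twist": [0,0,0],"fingers": 255},
  {"travel": [0,0,-0.23],"twist": [0,0,0],"fingers": 255},
  {"travel": [0,0,0],"twist": [0,0,0],"fingers": 255},
])

```text
clock: 24.28
ee_pos: [611.0, -129.7, 215.7]
tool_rot: [-1.57, 0.002, 0.16]
contact_force: [-0.7, 0.5, 0.6]
gripper_width: -0.1
```

jog_arm([
  {"travel": [-0.12,-0.02,0],"twist": [0,0,0],"fingers": 255},
  {"travel": [-0.12,-0.02,0],"twist": [0,0,0],"fingers": 255},
  {"travel": [-0.08,-0.013,0],"twist": [0,0,0],"fingers": 255},
])

```text
clock: 24.53
ee_pos: [603.5, -132.1, 218.0]
tool_rot: [-1.571, -0.001, 0.159]
contact_force: [-0.6, 0.0, -0.3]
gripper_width: 0.1
```

jog_arm([
  {"travel": [-0.08,-0.013,0],"twist": [0,0,0],"fingers": 255},
  {"travel": [-0.08,-0.013,0],"twist": [0,0,0],"fingers": 255},
])

```text
clock: 24.7
ee_pos: [600.1, -132.6, 218.0]
tool_rot: [-1.571, -0.003, 0.159]
contact_force: [2.9, -0.2, -0.6]
gripper_width: -0.2
```

jog_arm([
  {"travel": [-0.06,-0.01,0],"twist": [0,0,0],"fingers": 255},
  {"travel": [-0.06,-0.01,0],"twist": [0,0,0],"fingers": 255},
  {"travel": [0,0,0],"twist": [0,0,0],"fingers": 255},
])

```text
clock: 24.95
ee_pos: [598.1, -132.8, 218.0]
tool_rot: [-1.572, -0.005, 0.159]
contact_force: [6.4, 0.2, -0.3]
gripper_width: 0.0
```

jog_arm([
  {"travel": [-0.08,-0.013,0],"twist": [0,0,0],"fingers": 255},
  {"travel": [-0.08,-0.013,0],"twist": [0,0,0],"fingers": 255},
  {"travel": [0,0,0],"twist": [0,0,0],"fingers": 255},
])

```text
clock: 25.2
ee_pos: [596.8, -133.0, 219.1]
tool_rot: [-1.573, -0.013, 0.16]
contact_force: [12.3, 1.0, -4.8]
gripper_width: -0.2
```

jog_arm([
  {"travel": [0.5,0.08,0],"twist": [0,0,0],"fingers": 255},
  {"travel": [0.5,0.08,0],"twist": [0,0,0],"fingers": 255},
  {"travel": [0,0,-0.2],"twist": [0,0,0],"fingers": 255},
  {"travel": [0,0,-0.2],"twist": [0,0,0],"fingers": 255},
  {"travel": [0,0,0],"twist": [0,0,0],"fingers": 255},
])

```text
clock: 25.62
ee_pos: [615.7, -129.8, 205.1]
tool_rot: [-1.57, 0.004, 0.159]
contact_force: [-0.3, -0.7, -0.5]
gripper_width: -0.1
```

jog_arm([
  {"travel": [-0.1,-0.016,0],"twist": [0,0,0],"fingers": 255},
  {"travel": [-0.1,-0.016,0],"twist": [0,0,0],"fingers": 255},
  {"travel": [-0.1,-0.016,0],"twist": [0,0,0],"fingers": 255},
])

```text
clock: 25.87
ee_pos: [609.1, -131.2, 206.9]
tool_rot: [-1.571, 0.001, 0.158]
contact_force: [0.4, -0.4, 1.2]
gripper_width: -0.1
```

jog_arm([
  {"travel": [-0.1,-0.016,0],"twist": [0,0,0],"fingers": 255},
  {"travel": [-0.1,-0.016,0],"twist": [0,0,0],"fingers": 255},
])

```text
clock: 26.03
ee_pos: [604.5, -131.9, 207.2]
tool_rot: [-1.571, -0.0, 0.159]
contact_force: [-0.0, 0.5, 0.0]
gripper_width: 0.1
```

jog_arm([
  {"travel": [-0.08,-0.013,0],"twist": [0,0,0],"fingers": 255},
  {"travel": [-0.08,-0.013,0],"twist": [0,0,0],"fingers": 255},
])

```text
clock: 26.2
ee_pos: [601.4, -132.3, 207.4]
tool_rot: [-1.571, -0.002, 0.159]
contact_force: [4.8, 0.5, -0.8]
gripper_width: -0.1
```

jog_arm([
  {"travel": [-0.08,-0.013,0],"twist": [0,0,0],"fingers": 255},
  {"travel": [-0.08,-0.013,0],"twist": [0,0,0],"fingers": 255},
  {"travel": [0,0,0],"twist": [0,0,0],"fingers": 255},
])

```text
clock: 26.45
ee_pos: [598.5, -132.7, 208.5]
tool_rot: [-1.572, -0.005, 0.159]
contact_force: [4.8, 0.7, 4.1]
gripper_width: -0.2
```

jog_arm([
  {"travel": [-0.08,-0.013,0],"twist": [0,0,0],"fingers": 255},
  {"travel": [-0.08,-0.013,0],"twist": [0,0,0],"fingers": 255},
  {"travel": [0,0,0],"twist": [0,0,0],"fingers": 255},
])

```text
clock: 26.7
ee_pos: [597.1, -132.7, 208.8]
tool_rot: [-1.573, -0.012, 0.16]
contact_force: [13.7, 1.4, -3.5]
gripper_width: 0.0
```

jog_arm([
  {"travel": [-0.1,-0.016,0],"twist": [0,0,0],"fingers": 255},
  {"travel": [-0.1,-0.016,0],"twist": [0,0,0],"fingers": 255},
  {"travel": [0,0,0],"twist": [0,0,0],"fingers": 255},
])

```text
clock: 26.95
ee_pos: [595.6, -132.7, 210.5]
tool_rot: [-1.575, -0.021, 0.162]
contact_force: [22.3, 3.1, -4.0]
gripper_width: -0.1
```

jog_arm([
  {"travel": [-0.08,-0.013,0],"twist": [0,0,0],"fingers": 255},
  {"travel": [0,0,0],"twist": [0,0,0],"fingers": 255},
  {"travel": [0,0,0],"twist": [0,0,0],"fingers": 255},
])

```text
clock: 27.2
ee_pos: [595.0, -132.7, 211.2]
tool_rot: [-1.575, -0.025, 0.162]
contact_force: [25.8, 2.6, -4.5]
gripper_width: -0.1
```

jog_arm([
  {"travel": [0.5,0.08,0],"twist": [0,0,0],"fingers": 255},
  {"travel": [0.6,0.1,0],"twist": [0,0,0],"fingers": 255},
  {"travel": [0.3,0.05,0.4],"twist": [0,0,0],"fingers": 255},
  {"travel": [0,0.2,0.9],"twist": [0,0,0],"fingers": 255},
  {"travel": [0,0.5,1],"twist": [0,0,0],"fingers": 255},
  {"travel": [-0.2,0.9,1],"twist": [0,0,0],"fingers": 255},
  {"travel": [-0.3,1,0.6],"twist": [0,0,0],"fingers": 255},
  {"travel": [-0.4,1,0],"twist": [0,0,0],"fingers": 255},
  {"travel": [-0.4,1,0],"twist": [0,0,0],"fingers": 255},
  {"travel": [-0.4,1,0],"twist": [0,0,0],"fingers": 255},
  {"travel": [-0.4,1,0],"twist": [0,0,0],"fingers": 255},
  {"travel": [-0.4,1,0],"twist": [0,0,0],"fingers": 255},
  {"travel": [-0.4,1,0],"twist": [0,0,0],"fingers": 255},
  {"travel": [-0.4,1,0],"twist": [0,0,0],"fingers": 255},
  {"travel": [-0.4,1,0],"twist": [0,0,0],"fingers": 255},
  {"travel": [-0.4,1,0],"twist": [0,0,0],"fingers": 255},
  {"travel": [-0.4,1,0],"twist": [0,0,0],"fingers": 255},
  {"travel": [0,0.5,0],"twist": [0,0,0],"fingers": 255},
  {"travel": [0,0,0],"twist": [0,0,0],"fingers": 255},
  {"travel": [0,0,0],"twist": [0,0,0],"fingers": 255},
])

```text
clock: 28.87
ee_pos: [508.4, 198.1, 304.1]
tool_rot: [-1.572, 0.001, 0.16]
contact_force: [1.1, -0.4, -0.2]
gripper_width: -0.1
```

```bash
python3 - <<'E'
from h import *
for n,r in(("top",(340,195,450,285)),("scene",(285,245,455,400))):
    im=bot.capture(n);cv2.imwrite(f"pics/{n[0]}5.png",im)
    x0,y0,x1,y1=r;d=cv2.absdiff(im,cv2.imread(f"pics/{n[0]}4.png")).max(2)[y0:y1,x0:x1]
    ys,xs=np.where(d>40);print(n,len(xs),(xs.min()+x0,xs.max()+x0,ys.min()+y0,ys.max()+y0) if len(xs) else "")
    d0=cv2.absdiff(im,cv2.imread(f"pics/{n}0.png")).max(2)
    for nm,q in(("brush",(307,285,398,318) if n=="top" else (212,318,325,396)),("block",(262,127,281,153) if n=="top" else (319,152,341,196))):
        a,b,c,e=q;print(nm,(d0[b:e,a:c]>50).mean())
    print("frac beyond far lip",proj(n,place([516.2,-145.5],.158,[[76,0,39],[84,0,41]])))
s=bot.sense();print(s["clock"],s["ee_pos"],s["contact_force"])
E
```

```text
top 668 (np.int64(350), np.int64(447), np.int64(206), np.int64(279))
brush 0.0
block 0.0
frac beyond far lip [[391.07271696 208.40027878]
 [390.62357689 204.61418652]]
scene 1198 (np.int64(299), np.int64(443), np.int64(259), np.int64(372))
brush 0.007147719537100068
block 0.0
frac beyond far lip [[392.68161503 289.55345679]
 [395.15885008 285.43270761]]
28.9667 [509.01161446 196.44309358 304.15434888] [ 0.13409458 -0.36378013  0.48225718]
```

```bash
python3 - <<'E'
from h import *
for n,f,regs in(("top","t",{"handle":(375,225,425,250),"left":(344,230,362,265),"near":(390,268,425,284),"far":(380,202,412,216),"right":(438,220,450,250)}),("scene","s",{"handle":(345,280,400,325),"near":(330,330,380,375),"boxbottom":(296,345,345,385),"right":(415,310,450,355)})):
    A,B=[cv2.cvtColor(cv2.imread(f"pics/{f}{k}.png"),cv2.COLOR_BGR2GRAY).astype(np.float32) for k in(4,5)]
    for nm,(x0,y0,x1,y1) in regs.items():
        try:
            W=np.eye(2,3,dtype=np.float32);cc,W=cv2.findTransformECC(A[y0:y1,x0:x1],B[y0:y1,x0:x1],W,cv2.MOTION_TRANSLATION)
            print(n,nm,W[:,2],round(cc,3))
        except cv2.error as e: print(n,nm,"fail")
E
```

```text
top handle fail
top left [0.12434276 1.4272339 ] 0.987
top near [0.2797638 1.4507388] 0.979
top far [0.31487617 1.3735923 ] 0.93
top right [0.3093725 1.5284988] 0.993
scene handle [-1.2799963  1.6806617] 0.952
scene near [-0.9574412  1.4800482] 0.893
scene boxbottom [-0.17320994  0.42576215] 0.975
scene right [-0.8305957  1.520942 ] 0.995
```

```bash
python3 - <<'E'
from h import *
H=[[0,0,104],[-60,85,76],[60,-85,76]]
b=place([516.2,-145.5],.158,H)
for d in([-3,0,0],[0,-3,0],[0,0,-3]): print(d,(proj("scene",b+d)-proj("scene",b)).round(2).tolist(),(proj("top",b+d)-proj("top",b)).round(2).tolist())
I=[cv2.cvtColor(cv2.imread(f"pics/s{k}.png"),cv2.COLOR_BGR2GRAY).astype(np.float32) for k in(3,4,5)]
regs={"handle":(340,280,402,327),"cornerL":(296,295,320,325),"cornerF":(395,355,420,378)}
for nm,(x0,y0,x1,y1) in regs.items():
    for i,j in((0,1),(1,2),(0,2)):
        W=np.eye(2,3,dtype=np.float32)
        try:
            cc,W=cv2.findTransformECC(I[i][y0:y1,x0:x1],I[j][y0:y1,x0:x1],W,cv2.MOTION_TRANSLATION);print(nm,i+3,j+3,W[:,2],round(cc,3))
        except cv2.error: print(nm,i+3,j+3,"fail")
E
```

```text
[-3, 0, 0] [[-1.33, 1.28], [-1.45, 1.28], [-1.15, 1.26]] [[-0.01, 1.47], [-0.02, 1.45], [0.0, 1.41]]
[0, -3, 0] [[1.69, 1.17], [1.5, 1.17], [1.78, 1.16]] [[1.46, 0.03], [1.45, 0.03], [1.41, 0.04]]
[0, 0, -3] [[-0.16, 1.27], [0.06, 1.19], [-0.37, 1.2]] [[-0.2, 0.15], [-0.11, 0.07], [-0.27, 0.22]]
handle 3 4 [ 2.5368502 -0.9430122] 0.977
handle 4 5 [-1.1953139  1.6825466] 0.966
handle 3 5 [1.340458 0.942613] 0.857
cornerL 3 4 [-0.6093415  3.0697315] 0.973
cornerL 4 5 [ 1.010149  -2.4868188] 0.952
cornerL 3 5 [0.2847278 0.9633567] 0.965
cornerF 3 4 [0.34789094 0.47859046] 0.893
cornerF 4 5 [0.32801038 0.15325342] 0.921
cornerF 3 5 [0.15228324 0.63918793] 0.956
```

Silhouette tracking shows the lid slid about 3 mm in its fit play when I pressed the clips, and it's now back at its placed x. I'll confirm it is seated by touching the handle top with the shut fingers. Contact is expected at TCP z of about 277.

jog_arm([
  {"travel": [0,-0.3,0.1],"twist": [0,0,0],"fingers": 255},
  {"travel": [0,-0.7,0],"twist": [0,0,0],"fingers": 255},
  {"travel": [0.03,-1,0],"twist": [0,0,0],"fingers": 255},
  {"travel": [0.03,-1,0],"twist": [0,0,0],"fingers": 255},
  {"travel": [0.03,-1,0],"twist": [0,0,0],"fingers": 255},
  {"travel": [0.03,-1,0],"twist": [0,0,0],"fingers": 255},
  {"travel": [0.03,-1,0],"twist": [0,0,0],"fingers": 255},
  {"travel": [0.03,-1,0],"twist": [0,0,0],"fingers": 255},
  {"travel": [0.03,-1,0],"twist": [0,0,0],"fingers": 255},
  {"travel": [0.03,-1,0],"twist": [0,0,0],"fingers": 255},
  {"travel": [0.03,-1,0],"twist": [0,0,0],"fingers": 255},
  {"travel": [0.03,-1,0],"twist": [0,0,0],"fingers": 255},
  {"travel": [0,-1,0],"twist": [0,0,0],"fingers": 255},
  {"travel": [0,-1,0],"twist": [0,0,0],"fingers": 255},
  {"travel": [0,-0.6,0],"twist": [0,0,0],"fingers": 255},
  {"travel": [0,-0.2,0],"twist": [0,0,0],"fingers": 255},
  {"travel": [0,0,-0.4],"twist": [0,0,0],"fingers": 255},
  {"travel": [0,0,-0.3],"twist": [0,0,0],"fingers": 255},
  {"travel": [0,0,0],"twist": [0,0,0],"fingers": 255},
])

```text
clock: 30.55
ee_pos: [514.9, -145.1, 287.3]
tool_rot: [-1.569, 0.003, 0.16]
contact_force: [-0.8, 0.7, 0.1]
gripper_width: 0.0
```

jog_arm([
  {"travel": [0,0,-0.1],"twist": [0,0,0],"fingers": 255},
  {"travel": [0,0,-0.1],"twist": [0,0,0],"fingers": 255},
  {"travel": [0,0,-0.08],"twist": [0,0,0],"fingers": 255},
  {"travel": [0,0,0],"twist": [0,0,0],"fingers": 255},
])

```text
clock: 30.88
ee_pos: [515.9, -145.8, 282.0]
tool_rot: [-1.57, 0.001, 0.16]
contact_force: [-0.1, -0.2, -0.3]
gripper_width: 0.1
```

jog_arm([
  {"travel": [0,0,-0.06],"twist": [0,0,0],"fingers": 255},
  {"travel": [0,0,-0.06],"twist": [0,0,0],"fingers": 255},
  {"travel": [0,0,0],"twist": [0,0,0],"fingers": 255},
])

```text
clock: 31.13
ee_pos: [515.9, -146.4, 279.3]
tool_rot: [-1.571, 0.0, 0.159]
contact_force: [0.0, -0.1, 0.3]
gripper_width: -0.1
```

jog_arm([
  {"travel": [0,0,-0.05],"twist": [0,0,0],"fingers": 255},
  {"travel": [0,0,-0.05],"twist": [0,0,0],"fingers": 255},
  {"travel": [0,0,0],"twist": [0,0,0],"fingers": 255},
])

```text
clock: 31.38
ee_pos: [516.0, -146.6, 277.5]
tool_rot: [-1.571, -0.0, 0.159]
contact_force: [-1.3, 0.1, 5.2]
gripper_width: -0.3
```

Contact came at 277.5, so the lid is fully seated. I'll retreat straight up and hand in.

jog_arm([
  {"travel": [0,0,0.4],"twist": [0,0,0],"fingers": 255},
  {"travel": [0,0,0.8],"twist": [0,0,0],"fingers": 255},
  {"travel": [0,0,1],"twist": [0,0,0],"fingers": 255},
  {"travel": [0,0,1],"twist": [0,0,0],"fingers": 255},
  {"travel": [0,0,0.4],"twist": [0,0,0],"fingers": 255},
  {"travel": [0,0,0],"twist": [0,0,0],"fingers": 255},
  {"travel": [0,0,0],"twist": [0,0,0],"fingers": 255},
])

```text
clock: 31.97
ee_pos: [515.9, -146.5, 367.3]
tool_rot: [-1.571, -0.001, 0.159]
contact_force: [-0.6, 0.2, 0.2]
gripper_width: -0.1
```

```bash
python3 -c "
from cell import bot
s=bot.sense();print(s['clock'],s['ee_pos'],s['contact_force']);print(bot.job_done())"
```

```text
31.9667 [ 515.92272531 -146.49962196  367.25155735] [-0.61953261  0.1845797   0.15463882]
the job is handed in; nothing more can be done
None
```

The lid is on the box with all four clips pressed down, and the job was handed in at about 32 s. I set it down by its handle with the clips still raised. Then I pressed the far, right, near and left clips until each met a firm stop at about 17–26 N, and pressed the far one a second time.

**Last checks:**
- **Lid seated:** touching the handle top made contact at TCP z of about 277.5 mm, against 277 expected for a fully seated lid.
- **Right, near and left clips:** in the final picture their lips lay on the predicted closed lines.
- **Brush and wooden block:** no measurable change in either camera. The block showed 0% changed pixels and the brush under 1%.

**Less certain or out of line:**
- **Far clip:** its lip is hidden from both cameras. It is judged closed from the firm stop and because nothing showed beyond its hinge bracket.
- **Lid shift:** pressing the clips slid the lid about 3 mm within its fit play. It ended at the x it was placed at, and about 2 mm off in y.
- **One push force:** the first push on the far clip briefly reached about 41 N at the fingertips while they were caught on its lip.

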